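# Pack the finished denture case and clear the trimming place

### The arm

A 6-joint arm with a two-finger parallel gripper is mounted at the origin on a cart in front of the work surface, level with it; the furniture and walls round the work are solid. World frame = base frame: x ahead of the robot, y to its left, z up, the work surface at z = 0. Lengths are in m, angles in rad, forces in N, time in s.
With the tool pointing down it reaches from about 0.35 to 0.975 m from the base axis. Payload 7.1 kg.
Tool frame: the origin (TCP) lies at the very end of the fingers, on their centre line; the grasp point (between the pads) lies 19 mm behind it (manip.tcp_to_grasp is the distance from the TCP to the grasp point, in m); z points along the fingers, y is the line along which they close (so a half turn about z gives the same grasp; the last joint's range is limited). The gripper opens to 88 mm and grips with 3 to 60 N. Pads are 20 mm wide; open, the fingers measure 115 mm over their backs; the gripper's body (75 mm by 178 mm) begins 61 mm behind the grasp point.
Start: joints at [1.088, 0.423, 1.63, -0, 1.089, -0.019], TCP at [0.28, 0.559, 0.223] pointing down, gripper open.
Joint ranges: [-3, 3], [-0.9, 2.11], [0.09, 2.58], [-1.31, 4.45], [0.11, 2.69], [-2.54, 2.54]. Speed limits (rad/s): [2.39, 2.39, 3.01, 3.14, 3.14, 3.14].

### API

Orientations are given as a unit quaternion [x, y, z, w].
In Python, from plant import manip gives the robot as it stands.
- The arm moves only by the shell command python3 -m creep 'ROWS' [FORCE]. ROWS is JSON, a list of rows, each an object with "offset": the shift along the world's x, y, z as a fraction of full scale, a list of three; "dr": the turn, a rotation vector about the world's x, y, z as a fraction of full scale, a list of three; "hand": the gripper command: -1 is shut, 1 is fully open, values between are in proportion. A call has 1 to 20 rows; each row shifts and turns the commanded pose from where the row before left it; what a row does not reach is not made up. Full scale, the value 1, is 4 cm for a shift and 6 degrees for a turn. A row lasts 1/8 s, in which the tool goes at most 62.5 mm and 10.7 degrees, less where a joint would pass 70% of its speed; a pose out of reach is approached as far as the arm can. A call with a number of a shift or a turn outside -1 to 1 is refused whole. A call with a gripper value outside its range is refused whole. The fingers move at their own pace and stop on an object; FORCE is the grip in N (left out, the last holds). Time passes only in rows, so rows that do not move let the fingers close. It gives the time, the measured TCP pose, the force, the opening and the grip force at its end, in the units of the state.
- manip.sense(): the state, without advancing time (a new reading comes with each control period).
- manip.get_image(name): name is "scene" or "top"; returns (picture, depth): 480x640x3 uint8, red, green, blue; 480x640 float32, m along the optical axis (not along the pixel's ray), 0 where there is no reading.
- manip.camera_model(name): a dict with "fx", "fy", "cx", "cy" (pixels), "R" (3x3) and "t" (3): a world point X has camera coordinates R X + t. Camera axes: x right, y down, z forward; pixel columns grow to the right and rows downward; lengths in m; the calibration is good to about 2 mm. A picture is of the moment at which its call begins. camera_model takes no time and is no camera call.
- manip.finish_job(): hands the job in; it is judged then, once.
Trained networks look in the newest picture that a camera, given by its name, has taken for a name from the list of things; names that differ only in an ending like _2 or _b are one class to them, and where a whole thing is asked for, a point or a joint stands for the part that bears it (a point fixed in the world has none). Each returns a list of dicts, best first, with "p" (0 to 1); they miss things now and then, are a little off and sometimes report something else, mostly with a low value. They report only what shows in the picture. A call takes as long as a camera call.
- manip.spot_in(label, camera): "bbox" ([left, top, right, bottom] in pixels, round what is visible of it).
The state is a dict: "time": time; "joints": joint angles; "qvel": joint speeds; "joint_efforts": joint torques, N m; "tcp_pos": TCP position; "tcp_rot": TCP orientation; "wrist_force": force on the tool from outside, world axes, zero at the start; "torque": the same for the moment, N m; "opening": finger opening in m; "grip_force": force on a finger pad.
Only numpy, scipy, OpenCV 4.12 (cv2) and the standard library are available. Lean on these libraries where they do the work, as an engineer would, in place of code of your own. Each camera call takes 0.05 s, during which the arm holds its last target. There are 200 camera calls.

### The job

The denture is finished, so put the case up and clear the bench. Open the mint transport box, seat the white toothless cast from the front of the bench in its D-shaped rim, set the pink-gummed denture on that cast teeth up and toe over toe, and shut the lid; the yellow stone cast belongs in the grey D-shaped model tray and the loose black handpiece lies level across the two wire forks of the empty cradle. Leave the white cast that has teeth where it is.

Things in the scene. Friction and masses are not known exactly. Their poses are not given: they have to be found in the camera images.
- toothless_cast: White plaster jaw cast WITHOUT teeth, D-shaped, smooth ridge, 63 mm toe to heel, 77 mm wide, 0.14 kg. Origin: centre of underside; x from rounded toe (-32 mm) to straight heel (+32), z up. Solid sides up to 20 mm, ridge to 24. Pinch toe to heel with the finger ends 11 mm above its underside, clear of the rim of its place. (A like one at the back right, by the round tin: not meant.)
- stone_cast: Yellow stone jaw cast with teeth, D-shaped, 63 mm toe to heel, 77 mm wide, 0.15 kg. Origin: centre of underside; x from the rounded toe (x = -32 mm) to the straight heel (+32), z up. Solid sides up to 18 mm, teeth to 29. Pinch toe to heel with the finger ends 10 mm above its underside. (A like one stands far to the left beside the wax: not meant.)
- denture: Denture, pink gum and white teeth round a cream plate, lying teeth up: flat D shape, 63 mm toe to heel, 76 mm wide, 16 mm high, 0.03 kg. Origin: centre of underside; x from the rounded toe (x = -31 mm) to the heel (+31), z up. Only the lowest 6 mm is solid: pinch toe to heel, fingertips down near the surface. Seated, its underside is 20 mm above the toothless cast's (ridge in its hollow).
- denture_toe (a point): Point at the denture's rounded toe, on its middle line, 28 mm from its origin along its -x.
- handpiece: Loose black motor handpiece with gold bur, 173 mm long, lying on its side, 0.21 kg. Origin: on its underside, at half length; y along it, bur at -y. The black body reaches from y = -55 to +88 mm, 26 mm wide, 28 mm high. Grip it across, 16 mm from the origin towards +y (balance point). (The one with a cable at the back, already in a cradle, is not meant.)
- box: Mint-green denture transport box with hinged lid, fixed. Base 112 mm (x) by 100 (y), origin: centre of underside; front (lid tab) at -x. Outer wall 11 mm high, floor 3 mm; on it a D-shaped rim, top at z = 10 mm, 5 mm play round the toothless cast, which sits over the origin, toe to the box's -y (cast yaw = box yaw + 90 deg), underside at z = 3 mm. Lid shut: top at 52 mm.
- lid (a joint): Lid angle, rad: 0 shut, 1.75 fully open; maybe ajar at start. Hinge along the box's y at x = +56, z = 11.5 mm, stiff (0.06 N m): stays at any angle. A tab 26 mm wide (y), 28 long, 9 thick sticks out at the front: shut, its middle is at x = -70, z = 18 mm (126 mm before, 6.5 above the hinge). Pinch its sides (fingers closing along y) and lead it round the hinge; it turns between the pads.
- tray: Dark grey D-shaped open model tray, 81 by 95 mm, fixed: floor 3 mm thick, rim 11 mm high, 5 mm play round the yellow cast. Origin: centre of underside; the cast sits over it with the same axes (rounded end at -x, straight end at +x), its underside at z = 3 mm.
- cradle: Empty wire cradle on a dark plate, 50 mm (x) by 100 (y), fixed; origin: centre of underside. Forks at y = -35 and +35 mm, each a cross bar with its top at z = 24 mm between prongs 38 mm apart in x that rise to 34 mm. The handpiece lies along the cradle's y on both bars, origin over origin (30 mm play along y), either way round, underside at z = 24 mm.
- other_cast: White plaster cast WITH teeth, D-shaped (63 by 77 mm, 31 high), at the left of the work; another patient's, to be left in place. Origin: centre of underside.

How it is judged:
By the outcome, as a careful person would: the job done as asked, in the order asked, and still so for the second after the job is handed in, with the robot touching nothing.
It also fails if it takes over 152 s, if anything falls off the work surface, if the arm or the gripper's body presses on something with over 40 N, if the wrist force passes 120 N, or if a joint passes its speed limit or range.

## Working session

There is one attempt and no reset: what is moved stays moved. The work goes in short steps, Python scripts to look and compute and a shell command to move; the robot and the scene stay as the last step left them, time stands still between calls to the robot, and variables do not carry over. Pictures are saved under pics/ and viewed, at most 14 in all, crops included, and the job is handed in when it is done.

```bash
ls; mkdir -p pics; python3 - <<'E'
from plant import manip
import cv2
for c in ("scene","top"):
    im,d=manip.get_image(c); cv2.imwrite(f"pics/{c}0.png",im[:,:,::-1])
    print(c,manip.camera_model(c))
    for n in ["toothless_cast","stone_cast","denture","denture_toe","handpiece","box","lid","tray","cradle","other_cast"]:
        print(n,[([int(v) for v in r["bbox"]],round(r["p"],2)) for r in manip.spot_in(n,c)])
s=manip.sense();print(s)
E
```

```text
pics
scene {'fx': 577.3206935237724, 'fy': 577.3206935237724, 'cx': 317.6359697538356, 'cy': 233.71473699930547, 'R': array([[ 0.62356692, -0.78176756, -0.00194239],
       [-0.5291068 , -0.42020361, -0.73720751],
       [ 0.57550872,  0.46072595, -0.67566361]]), 't': array([-0.24240509,  0.34824925,  1.19511496])}
toothless_cast [([212, 200, 236, 218], 0.94)]
stone_cast [([231, 218, 259, 241], 0.92)]
denture [([397, 314, 435, 341], 0.6)]
denture_toe [([402, 314, 434, 342], 0.65)]
handpiece [([259, 235, 302, 263], 0.89)]
box [([230, 179, 266, 200], 0.74), ([267, 180, 320, 227], 0.7)]
lid [([265, 180, 319, 223], 0.79)]
tray [([467, 295, 511, 330], 0.93)]
cradle [([229, 176, 263, 200], 0.56)]
other_cast [([178, 173, 206, 193], 0.6), ([231, 178, 265, 201], 0.55)]
top {'fx': 614.8709598633823, 'fy': 614.8709598633823, 'cx': 321.51169477819684, 'cy': 243.71112724573183, 'R': array([[-0.15161721, -0.98843757, -0.00184132],
       [-0.96039279,  0.1477555 , -0.23624987],
       [ 0.23379031, -0.03405116, -0.97169059]]), 't': array([0.18330311, 0.51228245, 1.89809357])}
toothless_cast [([218
[... 424 characters left out ...]
nts': array([ 1.08799816e+00,  4.23110578e-01,  1.62990501e+00,  4.34964892e-05,
        1.08857096e+00, -1.90193802e-02]), 'qvel': array([ 1.61060074e-03,  1.70596669e-03,  6.99387061e-05, -6.15776661e-04,
        7.14388941e-05, -5.04532677e-04]), 'joint_efforts': array([-3.66468157e-04, -5.44575262e+01, -2.74048322e+01,  6.43669814e-02,
        1.67058315e-02, -1.36173432e-05]), 'tcp_pos': array([0.27955389, 0.55898205, 0.22266648]), 'tcp_rot': array([ 2.29826569e-01,  9.73231600e-01,  7.74028953e-06, -1.79071466e-05]), 'wrist_force': array([ 1.10810467, -0.3283221 ,  0.04151406]), 'torque': array([-0.0334442 ,  0.05871145, -0.01876993]), 'grip_force': 0.0, 'opening': 0.08783533001780058}
```

```bash
python3 - <<'E'
import cv2
a=cv2.imread("pics/scene0.png"); b=cv2.imread("pics/top0.png")
cv2.imwrite("pics/a1.png",cv2.resize(a[150:370,160:540],(800,463),interpolation=cv2.INTER_CUBIC))
cv2.imwrite("pics/b1.png",cv2.resize(b[180:320,150:490],(800,329),interpolation=cv2.INTER_CUBIC))
E
```

```text
(no output)
```

View pics/a1.png

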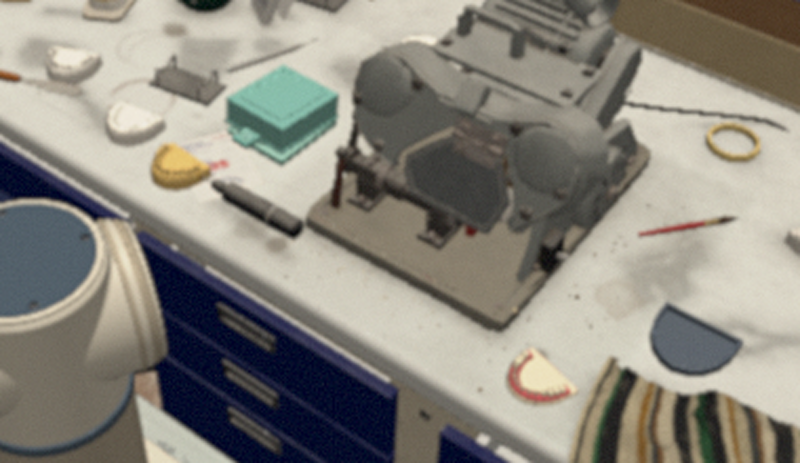

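View pics/b1.png

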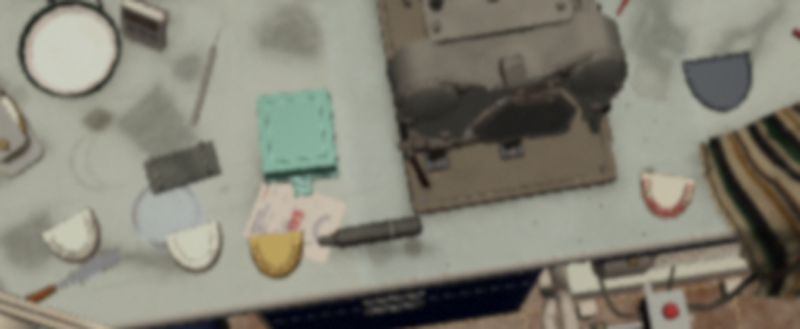

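```bash
cat > h.py <<'E'
from plant import manip
import numpy as np, cv2
from scipy.optimize import minimize
def cloud(c):
    im,d=manip.get_image(c); m=manip.camera_model(c)
    v,u=np.mgrid[0:480,0:640]
    P=np.stack([(u-m["cx"])/m["fx"]*d,(v-m["cy"])/m["fy"]*d,d],-1)
    W=(P-m["t"])@m["R"]; W[d==0]=np.nan
    return im,W
def proj(c,X):
    m=manip.camera_model(c); p=np.asarray(X)@m["R"].T+m["t"]
    return np.stack([p[...,0]/p[...,2]*m["fx"]+m["cx"],p[...,1]/p[...,2]*m["fy"]+m["cy"]],-1)
def ortho(c,im,x0,x1,y0,y1,z,s=0.001):
    # rows: x decreasing downward (x ahead up), cols: y decreasing rightward
    xs=np.arange(x1,x0,-s); ys=np.arange(y1,y0,-s)
    X=np.stack(np.broadcast_arrays(xs[:,None],ys[None,:],z),-1)
    uv=proj(c,X).astype(np.float32)
    return cv2.remap(im,uv[...,0],uv[...,1],cv2.INTER_CUBIC)
E
python3 - <<'E'
from h import *
np.set_printoptions(precision=4,suppress=True)
B={"scene":{"tl":[212,200,236,218],"st":[231,218,259,241],"den":[397,314,435,341],"hp":[259,235,302,263],"tray":[467,295,511,330],"crad":[229,176,263,200],"oth":[178,173,206,193],"box":[267,180,320,227]},
"top":{"tl":[218,276,243,294],"st":[260,277,279,299],"den":[423,252,446,275],"hp":[284,270,331,283],"tray":[435,199,469,226],"crad":[209,239,246,261],"oth":[167,270,193,293],"box":[258,215,294,261]}}
for c in B:
    im,W=cloud(c); np.save(f"{c}W.npy",W); np.save(f"{c}I.npy",im)
    T=W[(abs(W[...,2])<.02)]; print(c,"table z",np.nanmedian(T[:,2]),np.nanstd(T[:,2]))
    for n,b in B[c].items():
        Q=W[b[1]:b[3],b[0]:b[2]].reshape(-1,3);
        z=np.nanpercentile(Q[:,2],[5,50,95]); Q=Q[Q[:,2]>.007]
        print(n,z,len(Q),np.nanmedian(Q,0),np.nanpercentile(Q,2,0),np.nanpercentile(Q,98,0))
E
```

```text
scene table z 0.0019693883777377377 0.006037072251804155
tl [0.0003 0.0198 0.0266] 353 [0.4524 0.3921 0.0208] [0.4229 0.3656 0.0079] [0.4822 0.43   0.0282]
st [-0.001   0.016   0.0265] 425 [0.4287 0.2872 0.0195] [0.3994 0.2526 0.0077] [0.4581 0.3233 0.0286]
den [-0.0013  0.005   0.0152] 397 [ 0.4276 -0.2499  0.0099] [ 0.4013 -0.2864  0.0071] [ 0.4601 -0.2211  0.019 ]
hp [-0.0023  0.0033  0.0287] 460 [0.4318 0.1527 0.0238] [0.4234 0.0947 0.0081] [0.4475 0.2289 0.0313]
tray [-0.0012  0.0037  0.012 ] 308 [ 0.5853 -0.361   0.0101] [ 0.5372 -0.4025  0.007 ] [ 0.6177 -0.3115  0.016 ]
crad [-0.0023  0.0041  0.0223] 223 [0.567  0.4075 0.0094] [0.5401 0.36   0.0071] [0.5991 0.4518 0.0309]
oth [-0.0006  0.0144  0.0289] 386 [0.4841 0.5511 0.0205] [0.441  0.5254 0.0074] [0.521  0.5919 0.0314]
box [-0.0008  0.0348  0.0634] 1638 [0.565  0.2301 0.0545] [0.5097 0.1911 0.0083] [0.6409 0.2936 0.0655]
top table z 0.001053835982170607 0.006635400628883429
tl [-0.0034  0.0193  0.0304] 352 [0.4557 0.4056 0.0214] [0.4275 0.3733 0.0094] [0.4819 0.4425 0.0329]
st [-0.0029  0.0176  0.0274] 333 [0.429  0.2915 0.0195] [0.3987 0.26   0.0084] [0.4574 0.3193 0.0306]
den [-0.0054  0.0053  0.0168] 198 [ 0.4304 -0.247   0.0112] [ 0.3989 -0.2858  0.0071] [ 0.459  -0.2144  0.0213]
hp [-0.0059  0.0145  0.0319] 349 [0.4382 0.1576 0.0234] [0.4245 0.097  0.008 ] [0.4686 0.2331 0.0374]
tray [-0.0073  0.0022  0.0137] 202 [ 0.5888 -0.3448  0.0105] [ 0.5407 -0.3974  0.0072] [ 0.6331 -0.2917  0.0204]
crad [-0.0062  0.0032  0.0184] 227 [0.5718 0.4119 0.0103] [0.5408 0.3619 0.0072] [0.6097 0.4596 0.0324]
oth [-0.0056  0.0159  0.0305] 404 [0.4924 0.5642 0.0211] [0.4586 0.5338 0.0077] [0.5244 0.6062 0.0362]
box [-0.0041  0.0539  0.0667] 1275 [0.5762 0.2455 0.0567] [0.5157 0.1955 0.0096] [0.6416 0.2952 0.07  ]
```

```bash
python3 - <<'E'
from h import *
def grid(o,x1,y1,s):
    for k in range(0,100):
        x=round(.3+.05*k,3); r=int((x1-x)/s)
        if 0<=r<o.shape[0]: o[r,::8]=(0,0,255); cv2.putText(o,f"{x:.2f}",(0,r),0,.35,(0,0,255))
    for k in range(-12,14):
        y=.05*k; c=int((y1-y)/s)
        if 0<=c<o.shape[1]: o[::8,c]=(255,0,0); cv2.putText(o,f"{y:.2f}",(c,10),0,.35,(255,0,0))
    return o
I={c:np.load(f"{c}I.npy")[:,:,::-1].copy() for c in("scene","top")}
L=[grid(ortho(c,I[c],.37,.67,.08,.62,.012,.0007),.67,.62,.0007) for c in I]
R=[cv2.resize(grid(ortho(c,I[c],.37,.67,-.45,-.18,.008,.0007),.67,-.18,.0007),None,fx=1,fy=1) for c in I]
L=np.vstack(L);R=np.hstack(R);print(L.shape,R.shape)
cv2.imwrite("pics/L.png",cv2.resize(L,(int(L.shape[1]*600/L.shape[0]),600)) if L.shape[0]>600 else L);cv2.imwrite("pics/R.png",R)
E
```

```text
(858, 772, 3) (429, 772, 3)
```

View pics/L.png

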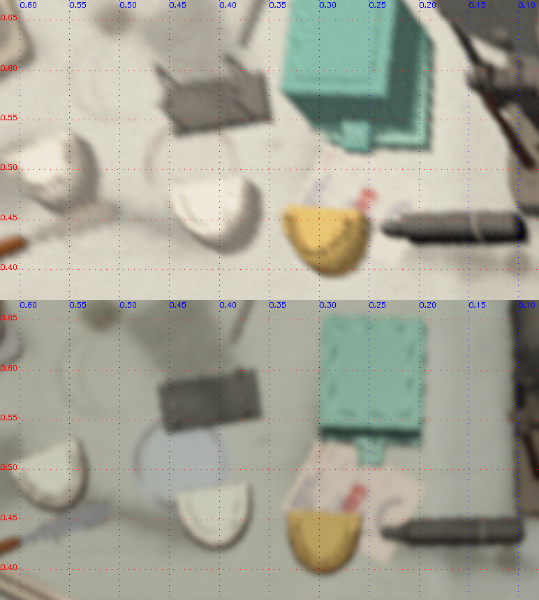

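View pics/R.png

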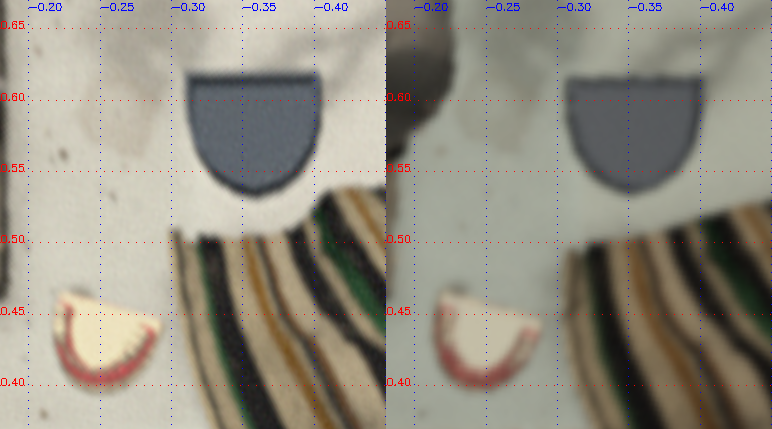

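```bash
cat >> h.py <<'E'
def D(l0,l1,w,flat=.3):
    # rounded toe at -x, straight heel at +x
    t=np.linspace(np.pi/2,3*np.pi/2,40); xs=l1-flat*(l1-l0)
    P=np.c_[xs+(xs-l0)*np.cos(t),w/2*np.sin(t)]
    return np.vstack([[l1,w/2],P,[l1,-w/2]])
def rect(a,b): return np.array([[a,b],[-a,b],[-a,-b],[a,-b]])/2
S=4
def place(poly,p):
    c,s=np.cos(p[2]),np.sin(p[2]); return poly@np.array([[c,s],[-s,c]])+p[:2]
def sil(c,poly,p,z0,z1,off,shape):
    q=place(poly,p); X=np.vstack([np.c_[q,np.full(len(q),z)] for z in(z0,z1)])
    uv=(proj(c,X)-off+.5)*S-.5
    m=np.zeros(shape,np.uint8); cv2.fillConvexPoly(m,cv2.convexHull((uv*16).round().astype(np.int32)),1,shift=4); return m
def fit(masks,poly,z0,z1,p0,yaws=(0,)):
    # masks: {cam:(mask crop float, off(u,v))}
    M={c:((cv2.resize(m.astype(np.float32),None,fx=S,fy=S,interpolation=cv2.INTER_LINEAR)>.5).astype(np.uint8),np.array(o)) for c,(m,o) in masks.items()}
    def cost(p):
        t=0
        for c,(m,o) in M.items():
            s=sil(c,poly,p,z0,z1,o,m.shape); t+=1-(s&m).sum()/max(1,(s|m).sum())
        return t/len(M)
    best=None
    for y in yaws:
        x0=np.array([p0[0],p0[1],p0[2]+y]); 
        r=minimize(cost,x0,method="Nelder-Mead",options=dict(initial_simplex=x0+np.array([[0,0,0],[.008,0,0],[0,.008,0],[0,0,.3]]),xatol=1e-4,fatol=1e-4,maxiter=250))
        if best is None or r.fun<best.fun: best=r
    return best.x,best.fun
def crop(W,c,ctr,rad,f,im):
    uv=proj(c,[*ctr,.01]).astype(int); r=rad
    sl=np.s_[uv[1]-r:uv[1]+r,uv[0]-r:uv[0]+r]
    m=f(W[sl],im[sl].astype(np.float32)).astype(np.uint8)
    n,l,st,ce=cv2.connectedComponentsWithStats(m)
    if n>1:
        k=1+np.argmax([st[i,4]/(1+np.hypot(*(ce[i]-r))/6) for i in range(1,n)]); m=(l==k).astype(np.uint8)
    return cv2.morphologyEx(m,cv2.MORPH_CLOSE,np.ones((3,3))),uv-r
def zmask(t): return lambda W,I: cv2.medianBlur(np.nan_to_num(W[...,2]).astype(np.float32),3)>t
def cmask(t):
    def f(W,I):
        L=cv2.cvtColor((I/255).astype(np.float32),cv2.COLOR_RGB2Lab); e=np.concatenate([L[:2].reshape(-1,3),L[-2:].reshape(-1,3),L[:,:2].reshape(-1,3),L[:,-2:].reshape(-1,3)])
        return np.linalg.norm(L-np.median(e,0),axis=-1)>t
    return f
E
cat > fit1.py <<'E'
from h import *
np.set_printoptions(precision=4,suppress=True)
I={c:np.load(f"{c}I.npy") for c in("scene","top")};W={c:np.load(f"{c}W.npy") for c in I}
K=np.array([0,np.pi]); H=np.pi/2
T={"tl":(D(-.0315,.0315,.077),0,.021,[.453,.40,H],(-.3,.3),zmask(.006),22),
"st":(D(-.0315,.0315,.077),0,.024,[.429,.289,0],(-.3,.3),zmask(.006),22),
"oth":(D(-.0315,.0315,.077),0,.024,[.485,.555,0],(-.6,0,.6),zmask(.006),22),
"den":(D(-.0315,.0315,.076),0,.012,[.43,-.25,0],(-.4,0,),cmask(9),26),
"tray":(D(-.0405,.0405,.095),0,.011,[.578,-.353,0],(-.2,.2),cmask(20),28),
"hp":(rect(.026,.143),.0,.027,[.433,.152,0],(-.1,.1),zmask(.008),34),
"crad":(rect(.05,.1),0,.004,[.57,.41,.1],(-.1,.1),cmask(18),26)}
T["tl"][3][2]=0
vis=[]
for n,(poly,z0,z1,p0,ya,f,r) in T.items():
    M={}
    for c in I: M[c]=crop(W[c],c,p0[:2],r,f,I[c])
    row=[]
    for key in (["scene"],["top"],["scene","top"]):
        p,e=fit({c:M[c] for c in key},poly,z0,z1,p0,ya); print(n,key,p[:2],np.degrees(p[2]).round(1),round(e,3))
    for c in I:
        m,o=M[c]; sl=I[c][o[1]:o[1]+2*r,o[0]:o[0]+2*r,::-1]
        a=cv2.resize(sl,(150,150),interpolation=cv2.INTER_CUBIC)
        for mm,col in((m,(0,255,0)),(sil(c,poly,p,z0,z1,o,(2*r*S,2*r*S)),(0,0,255))):
            k=cv2.resize(mm,(150,150),interpolation=cv2.INTER_NEAREST); ct,_=cv2.findContours(k,0,2); cv2.drawContours(a,ct,-1,col,1)
        row.append(a)
    vis.append(np.hstack(row))
vis.append(vis[0]*0); cv2.imwrite("pics/fit1.png",cv2.resize(np.vstack([np.hstack(vis[:4][:2]),np.hstack(vis[2:4]),np.hstack(vis[4:6]),np.hstack(vis[6:8])]),(600,600)))
# box lid top and tab
for c in I:
    w=W[c].reshape(-1,3); q=w[(w[:,2]>.045)&(w[:,2]<.09)&(w[:,0]>.5)&(w[:,0]<.68)&(w[:,1]>.18)&(w[:,1]<.32)]
    print(c,"lid",len(q),cv2.minAreaRect(q[:,:2].astype(np.float32)),q.mean(0), np.linalg.lstsq(np.c_[q[:,:2]-[.58,.245],np.ones(len(q))],q[:,2],rcond=None)[0])
    q=w[(w[:,2]>.008)&(w[:,0]>.48)&(w[:,0]<.518)&(w[:,1]>.22)&(w[:,1]<.28)]; print("tab",len(q),q.mean(0),q.min(0),q.max(0))
E
python3 fit1.py
```

```text
tl ['scene'] [0.4586 0.4073] -8.6 0.191
tl ['top'] [0.4529 0.4041] 10.2 0.1
tl ['scene', 'top'] [0.453  0.4042] 8.4 0.155
st ['scene'] [0.4348 0.2995] -18.2 0.241
st ['top'] [0.4274 0.2944] 0.2 0.107
st ['scene', 'top'] [0.4274 0.2944] 0.4 0.184
oth ['scene'] [0.4846 0.561 ] -72.3 0.22
oth ['top'] [0.4846 0.5648] -84.0 0.315
oth ['scene', 'top'] [0.4841 0.5639] -79.0 0.274
den ['scene'] [ 0.4306 -0.2478] -21.7 0.189
den ['top'] [ 0.4034 -0.2384] -27.1 0.815Traceback (most recent call last):
  File "fit1.py", line 19, in <module>
    p,e=fit({c:M[c] for c in key},poly,z0,z1,p0,ya); print(n,key,p[:2],np.degrees(p[2]).round(1),round(e,3))
        ~~~^^^^^^^^^^^^^^^^^^^^^^^^^^^^^^^^^^^^^^^^
  File "h.py", line 43, in fit
    r=minimize(cost,x0,method="Nelder-Mead",options=dict(initial_simplex=x0+np.array([[0,0,0],[.008,0,0],[0,.008,0],[0,0,.3]]),xatol=1e-4,fatol=1e-4,maxiter=250))
    res = _minimize_neldermead(fun, x0, args, callback, bounds=bounds,
                               **options)
    fxcc = func(xcc)
    fx = function(np.copy(x), *(wrapper_args + args))
  File "h.py", line 38, in cost
    s=sil(c,poly,p,z0,z1,o,m.shape); t+=1-(s&m).sum()/max(1,(s|m).sum())
  File "h.py", line 30, in sil
    uv=(proj(c,X)-off+.5)*S-.5
        ~~~~^^^^^
  File "h.py", line 11, in proj
    m=manip.camera_model(c); p=np.asarray(X)@m["R"].T+m["t"]
ValueError: time passes only in moves, steps and waits
```

```bash
python3 - <<'E'
s=open("h.py").read()
s=s.replace("def cloud(c):","import functools\ncam=functools.cache(manip.camera_model)\ndef cloud(c):").replace("m=manip.camera_model(c)","m=cam(c)")
open("h.py","w").write(s)
s=open("fit1.py").read().replace('"den":(D(-.0315,.0315,.076),0,.012,[.43,-.25,0],(-.4,0,),cmask(9)','"den":(D(-.0315,.0315,.076),0,.012,[.43,-.25,0],(-.4,0,),zmask(.004)')
s=s.replace("np.hstack(vis[:4][:2])","np.hstack(vis[:2])")
open("fit1.py","w").write(s)
E
python3 fit1.py
```

```text
tl ['scene'] [0.4586 0.4073] -8.6 0.191
tl ['top'] [0.4529 0.4041] 10.2 0.1
tl ['scene', 'top'] [0.453  0.4042] 8.4 0.155
st ['scene'] [0.4348 0.2995] -18.2 0.241
st ['top'] [0.4274 0.2944] 0.2 0.107
st ['scene', 'top'] [0.4274 0.2944] 0.4 0.184
oth ['scene'] [0.4846 0.561 ] -72.3 0.22
oth ['top'] [0.4846 0.5648] -84.0 0.315
oth ['scene', 'top'] [0.4841 0.5639] -79.0 0.274
den ['scene'] [ 0.4313 -0.247 ] -22.9 0.222
den ['top'] [ 0.4293 -0.2464] -17.5 0.155
den ['scene', 'top'] [ 0.4297 -0.246 ] -18.4 0.189
tray ['scene'] [ 0.5787 -0.3583] 1.2 0.072
tray ['top'] [ 0.576  -0.3548] 0.1 0.098
tray ['scene', 'top'] [ 0.5775 -0.3556] -0.6 0.094
hp ['scene'] [0.4475 0.1427] 13.7 0.39
hp ['top'] [0.4391 0.1659] 1.6 0.64
hp ['scene', 'top'] [0.4459 0.1408] 12.0 0.537
crad ['scene'] [0.5765 0.411 ] 10.0 0.133
crad ['top'] [0.5722 0.4109] 9.1 0.072
crad ['scene', 'top'] [0.5743 0.411 ] 8.5 0.126
scene lid 1061 ((0.5865352153778076, 0.24402397871017456), (0.10961376130580902, 0.1178867295384407), 88.85516357421875) [0.5781 0.238  0.0579] [-0.0354  0.0271  0.058 ]
tab 58 [0.5075 0.2437 0.0324] [0.483  0.226  0.0096] [0.5173 0.2607 0.04  ]
top lid 1059 ((0.5851587057113647, 0.24588622152805328), (0.10025635361671448, 0.11675787717103958), 88.08541870117188) [0.583  0.2457 0.0583] [-0.065  -0.0023  0.0585]
tab 68 [0.5051 0.251  0.0263] [0.4812 0.2231 0.0081] [0.5174 0.2792 0.0437]
```

View pics/fit1.png

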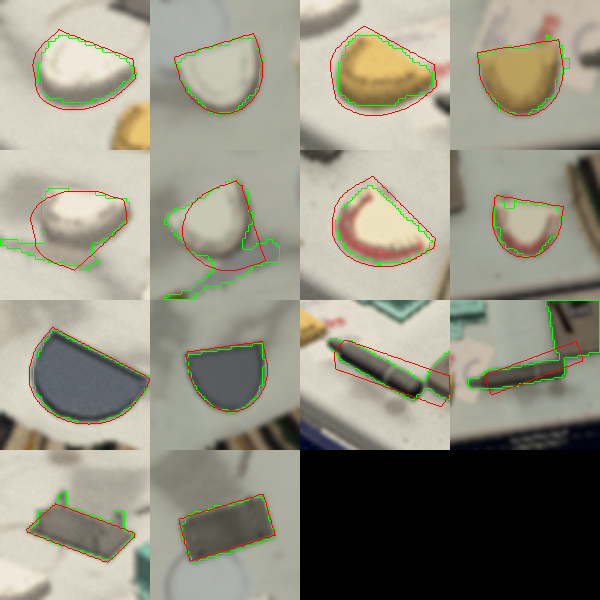

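```bash
cat > fitbox.py <<'E'
from h import *
np.set_printoptions(precision=4,suppress=True)
def box3(x0,x1,y0,y1,z0,z1): return np.array([[x,y,z] for x in(x0,x1) for y in(y0,y1) for z in(z0,z1)])
BASE=box3(-.056,.056,-.05,.05,0,.011); HG=np.array([.056,0,.0115])
LID=[box3(-.056,.056,-.05,.05,.0115,.02),box3(-.053,.053,-.047,.047,.02,.052),box3(-.084,-.056,-.013,.013,.0135,.0225)]
def parts(p):
    c,s=np.cos(p[3]),np.sin(p[3]); Ry=np.array([[c,0,s],[0,1,0],[-s,0,c]])
    L=[(q-HG)@Ry.T+HG for q in LID]
    c,s=np.cos(p[2]),np.sin(p[2]); Rz=np.array([[c,-s,0],[s,c,0],[0,0,1]])
    return [q@Rz.T+[p[0],p[1],0] for q in [BASE]+L]
def bsil(c,p,o,shape):
    m=np.zeros(shape,np.uint8)
    for q in parts(p): cv2.fillConvexPoly(m,cv2.convexHull((((proj(c,q)-o+.5)*S-.5)*16).round().astype(np.int32)),1,shift=4)
    return m
def mint(im):
    h=cv2.cvtColor(im,cv2.COLOR_RGB2HSV); return ((h[...,0]>68)&(h[...,0]<100)&(h[...,1]>60)&(h[...,2]>40)).astype(np.uint8)
def fitbox(I,cams,p0):
    M={}
    for c in cams:
        uv=proj(c,[p0[0],p0[1],.03]).astype(int)-50; m=mint(I[c][uv[1]:uv[1]+100,uv[0]:uv[0]+100])
        n,l,st,_=cv2.connectedComponentsWithStats(m); m=(l==1+np.argmax(st[1:,4])).astype(np.float32)
        M[c]=((cv2.resize(m,None,fx=S,fy=S)>.5).astype(np.uint8),uv)
    def cost(p):
        t=0
        for c,(m,o) in M.items():
            s=bsil(c,p,o,m.shape); t+=1-(s&m).sum()/(s|m).sum()
        return t/len(M)
    x0=np.array(p0); r=minimize(cost,x0,method="Nelder-Mead",options=dict(initial_simplex=x0+np.array([[0]*4,[.006,0,0,0],[0,.006,0,0],[0,0,.1,0],[0,0,0,.06]]),xatol=1e-4,fatol=1e-4,maxiter=400))
    return r.x,r.fun,M
if __name__=="__main__":
    I={c:np.load(f"{c}I.npy") for c in("scene","top")}
    for cams in(["scene"],["top"],["scene","top"]):
        p,e,M=fitbox(I,cams,[.583,.245,-.02,.05]); q=parts(p)[3].mean(0); print(cams,p,e,"tab",q)
    vis=[]
    for c in I:
        m,o=M[c]; a=cv2.resize(np.ascontiguousarray(I[c][o[1]:o[1]+100,o[0]:o[0]+100,::-1]),(400,400),interpolation=cv2.INTER_CUBIC)
        for mm,col in((m,(255,0,255)),(bsil(c,p,o,m.shape),(0,0,255))):
            ct,_=cv2.findContours(mm,0,2); cv2.drawContours(a,ct,-1,col,1)
        vis.append(a)
    cv2.imwrite("pics/box1.png",np.hstack(vis))
    for c in I:
        xs=np.arange(.47,.40,-.0005); ys=np.arange(.26,.08,-.0005)
        o=ortho(c,I[c],.40,.47,.08,.26,.014,.0005); g=(cv2.cvtColor(o,cv2.COLOR_RGB2HSV)[...,2]<100).astype(np.uint8)
        n,l,st,ce=cv2.connectedComponentsWithStats(g); 
        for i in range(1,n):
            if st[i,4]>1500:
                v,u=np.nonzero(l==i); X=np.c_[.47-v*.0005,.26-u*.0005]; print(c,"hp",st[i,4],X.min(0),X.max(0),cv2.minAreaRect(X.astype(np.float32)))
E
python3 fitbox.py
```

```text
['scene'] [ 0.6034  0.2564 -0.2057 -0.1599] 0.13523074449268369 tab [ 0.5354  0.2706 -0.0021]
['top'] [ 0.5846  0.2533  0.1212 -0.2991] 0.9059686562187396 tab [ 0.5187  0.2453 -0.0194]
['scene', 'top'] [ 0.5925  0.2512 -0.0321 -0.0214] 0.5426069668240151 tab [0.5225 0.2534 0.0153]
scene hp 9201 [0.424 0.09 ] [0.454 0.233] ((0.4368574321269989, 0.16145816445350647), (0.028819909319281578, 0.14277291297912598), 2.683793783187866)
top hp 14925 [0.421  0.0805] [0.47   0.2355] ((0.43526196479797363, 0.15531831979751587), (0.0460175946354866, 0.1568254828453064), 11.888651847839355)
```

View pics/box1.png

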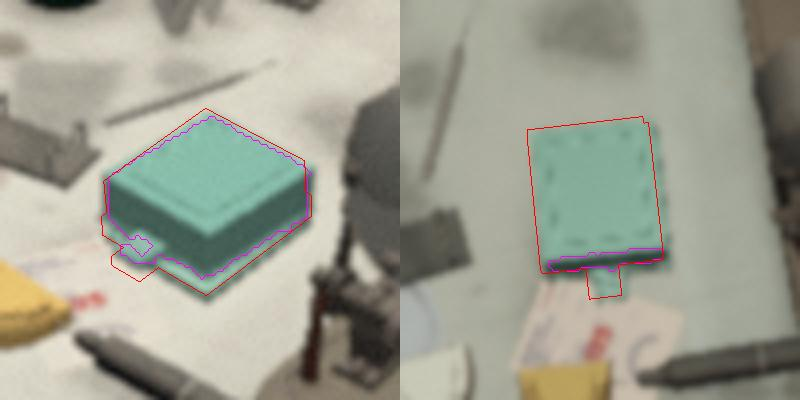

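```bash
python3 - <<'E'
s=open("fitbox.py").read()
i=s.index("    h=cv2.cvt"); j=s.index("def fitbox")
s=s[:i]+"""    L=cv2.cvtColor((im/255).astype(np.float32),cv2.COLOR_RGB2Lab); a=L[...,1]; t=cv2.threshold(np.clip(-a*8,0,255).astype(np.uint8),0,1,cv2.THRESH_OTSU); print('thr',t[0]/8) if 0 else 0
    return t[1]
"""+s[j:]
s=s.replace("box3(-.053,.053,-.047,.047,.02,.052)","box3(-.050,.053,-.046,.046,.02,.052)").replace("box3(-.056,.056,-.05,.05,.0115,.02)","box3(-.052,.053,-.047,.047,.0115,.02)").replace("box3(-.084,-.056","box3(-.084,-.05")
s=s.replace("q=parts(p)[3].mean(0)","q=parts(p)[3].mean(0)-[.003,0,0]")
open("fitbox.py","w").write(s)
E
python3 fitbox.py
```

```text
['scene'] [ 0.5901  0.2485 -0.0436  0.0625] 0.03749340568241766 tab [0.5208 0.2514 0.0257]
['top'] [ 0.5893  0.2473 -0.0395 -0.0008] 0.07781023368251405 tab [0.5194 0.25   0.0179]
['scene', 'top'] [ 0.5884  0.2479 -0.0261  0.0762] 0.0656539033601537 tab [0.5193 0.2496 0.0273]
scene hp 9201 [0.424 0.09 ] [0.454 0.233] ((0.4368574321269989, 0.16145816445350647), (0.028819909319281578, 0.14277291297912598), 2.683793783187866)
top hp 14925 [0.421  0.0805] [0.47   0.2355] ((0.43526196479797363, 0.15531831979751587), (0.0460175946354866, 0.1568254828453064), 11.888651847839355)
```

View pics/box1.png

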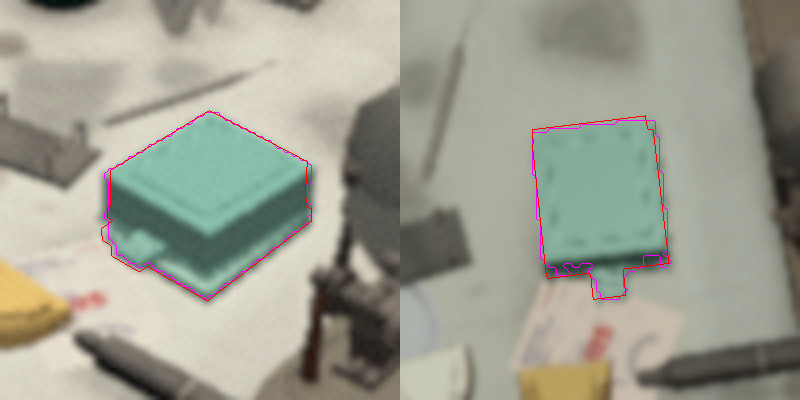

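```bash
python3 -m creep '[{"offset":[0.74,-0.966,0],"dr":[0,0,0.51],"hand":1},{"offset":[0.74,-0.966,0],"dr":[0,0,0.51],"hand":1},{"offset":[0.74,-0.966,0],"dr":[0,0,0.51],"hand":1},{"offset":[0.74,-0.966,0],"dr":[0,0,0.51],"hand":1},{"offset":[0.74,-0.966,0],"dr":[0,0,0.51],"hand":0.2},{"offset":[0.74,-0.966,0],"dr":[0,0,0.51],"hand":0.2},{"offset":[0.74,-0.966,-0.5],"dr":[0,0,0.51],"hand":0.2},{"offset":[0.74,-0.966,-0.9],"dr":[0,0,0.51],"hand":0.2},{"offset":[0,0,-0.9],"dr":[0,0,0],"hand":0.2},{"offset":[0,0,0],"dr":[0,0,0],"hand":0.2}]' 15
python3 - <<'E'
from h import *
m={c:np.load(f"{c}W.npy").reshape(-1,3) for c in("scene","top")}
for c,w in m.items():
  for x0,x1 in((.35,.45),(.45,.5),(.5,.55),(.55,.6),(.6,.7)):
    q=w[(w[:,0]>x0)&(w[:,0]<x1)&(w[:,1]>-.22)&(w[:,1]<.1)]; print(c,x0,len(q),np.nanpercentile(q[:,2],99) if len(q) else 0)
E
```

```text
time: 2.45
tcp_pos: [0.5148, 0.2485, 0.1284]
tcp_rot: [0.019, 1.0, -0.001, -0.002]
wrist_force: [0.3, 0.1, 0.9]
opening: 0.0526
grip_force: 0.0
scene 0.35 15699 0.005366313780285339
scene 0.45 3314 0.035187894576534595
scene 0.5 4981 0.14947328806926338
scene 0.55 5027 0.21627338425763554
scene 0.6 3595 0.2366150143289459
top 0.35 4783 0.012213502737653452
top 0.45 1587 0.041634867467458064
top 0.5 2160 0.1462556630597965
top 0.55 2157 0.21919220563507005
top 0.6 2585 0.23842058796452562
```

```bash
python3 -m creep '[{"offset":[0.03,0.04,-1],"dr":[0,0,0],"hand":0.2},{"offset":[0,0,-1],"dr":[0,0,0],"hand":0.2},{"offset":[0,0,-1],"dr":[0,0,0],"hand":0.2},{"offset":[0,0,0],"dr":[0,0,0],"hand":0.2},{"offset":[0,0,0],"dr":[0,0,0],"hand":-1},{"offset":[0,0,0],"dr":[0,0,0],"hand":-1},{"offset":[0,0,0],"dr":[0,0,0],"hand":-1},{"offset":[0,0,0],"dr":[0,0,0],"hand":-1},{"offset":[0,0,0],"dr":[0,0,0],"hand":-1}]' 15; python3 - <<'E'
import numpy as np
# tab path, box yaw -0.035, steps of dtheta from .065
r=.1262+.003;c,s=np.cos(-.035),np.sin(-.035)
th=np.linspace(.065,1.72,14)
x=-r*np.cos(th+.0515); z=r*np.sin(th+.0515)
d=np.diff(np.c_[x*c,x*s,z],axis=0)/.04; print(d.round(2).tolist())
E
```

```text
time: 3.58
tcp_pos: [0.5161, 0.2481, 0.0124]
tcp_rot: [0.017, 1.0, -0.003, -0.002]
wrist_force: [-2.6, -18.9, -0.2]
opening: 0.0256
grip_force: 16.5
[[0.07, -0.0, 0.4], [0.12, -0.0, 0.39], [0.17, -0.01, 0.37], [0.22, -0.01, 0.35], [0.26, -0.01, 0.32], [0.3, -0.01, 0.28], [0.33, -0.01, 0.24], [0.36, -0.01, 0.2], [0.38, -0.01, 0.15], [0.4, -0.01, 0.1], [0.41, -0.01, 0.05], [0.41, -0.01, -0.0], [0.41, -0.01, -0.06]]
```

```bash
python3 -m creep '[{"offset":[0,-0.06,0],"dr":[0,0,0],"hand":-1},{"offset":[0.07,0,0.4],"dr":[0,0,0],"hand":-1},{"offset":[0.12,0,0.39],"dr":[0,0,0],"hand":-1},{"offset":[0.17,-0.01,0.37],"dr":[0,0,0],"hand":-1},{"offset":[0.22,-0.01,0.35],"dr":[0,0,0],"hand":-1},{"offset":[0.26,-0.01,0.32],"dr":[0,0,0],"hand":-1},{"offset":[0.3,-0.01,0.28],"dr":[0,0,0],"hand":-1},{"offset":[0,0,0],"dr":[0,0,0],"hand":-1}]' 15
```

```text
time: 4.58
tcp_pos: [0.5622, 0.2462, 0.0995]
tcp_rot: [0.018, 1.0, -0.001, -0.001]
wrist_force: [-13.2, -9.2, 15.4]
opening: 0.0258
grip_force: 21.8
```

```bash
python3 -m creep '[{"offset":[0.28,-0.04,0.28],"dr":[0,0,0],"hand":-1},{"offset":[0.34,-0.03,0.24],"dr":[0,0,0],"hand":-1},{"offset":[0.38,-0.01,0.16],"dr":[0,0,0],"hand":-1},{"offset":[0.4,-0.01,0.1],"dr":[0,0,0],"hand":-1},{"offset":[0,0,0],"dr":[0,0,0],"hand":-1}]' 15
```

```text
time: 5.2
tcp_pos: [0.621, 0.2439, 0.1272]
tcp_rot: [0.019, 1.0, 0.0, 0.001]
wrist_force: [0.8, -2.1, -3.0]
opening: 0.0259
grip_force: 15.0
```

```bash
python3 -m creep '[{"offset":[0.4,-0.02,0.06],"dr":[0,0,0],"hand":-1},{"offset":[0.41,-0.02,0],"dr":[0,0,0],"hand":-1},{"offset":[0.38,-0.02,-0.05],"dr":[0,0,0],"hand":-1},{"offset":[0,0,0],"dr":[0,0,0],"hand":-1},{"offset":[0,0,0],"dr":[0,0,0],"hand":0.3},{"offset":[0,0,0],"dr":[0,0,0],"hand":0.3},{"offset":[0,0,0],"dr":[0,0,0],"hand":0.3},{"offset":[0,0,1],"dr":[0,0,0],"hand":0.3},{"offset":[0,0,1],"dr":[0,0,0],"hand":0.3},{"offset":[-1,0.5,0],"dr":[0,0,-1],"hand":1},{"offset":[-1,0.5,0],"dr":[0,0,-1],"hand":1},{"offset":[-1,0.5,0],"dr":[0,0,-1],"hand":1},{"offset":[-1,0.8,0],"dr":[0,0,-1],"hand":1},{"offset":[-1,0.8,0],"dr":[0,0,-1],"hand":1},{"offset":[0,0,0],"dr":[0,0,-1],"hand":1}]' 15
python3 - <<'E'
from h import *
W={};I={}
for c in("scene","top"):
    I[c],W[c]=cloud(c); np.save(f"{c}W1.npy",W[c]); np.save(f"{c}I1.npy",I[c])
o=[cv2.resize(np.ascontiguousarray(I[c][v-60:v+60,u-60:u+60,::-1]),(400,400),interpolation=cv2.INTER_CUBIC) for c,(u,v) in (("scene",proj("scene",[.58,.25,.03]).astype(int)),("top",proj("top",[.58,.25,.03]).astype(int)))]
cv2.imwrite("pics/open.png",np.hstack(o))
E
```

```text
time: 7.08
tcp_pos: [0.4644, 0.3674, 0.2073]
tcp_rot: [0.326, 0.945, 0.0, -0.0]
wrist_force: [0.7, 0.5, 0.2]
opening: 0.0879
grip_force: 0.0
```

View pics/open.png

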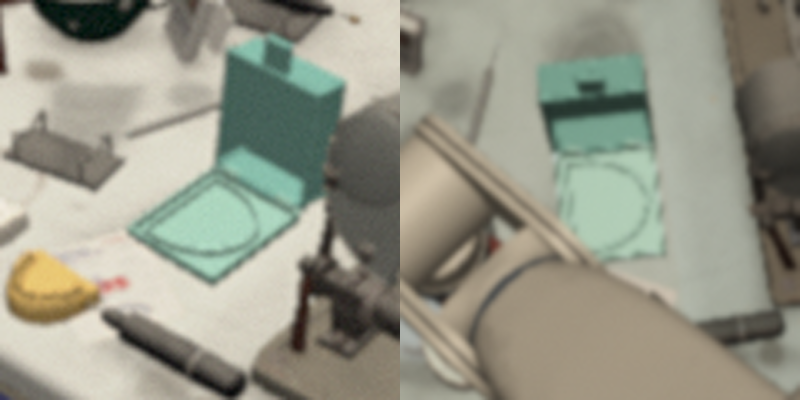

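```bash
python3 -m creep '[{"offset":[-0.06,0.22,0],"dr":[0,0,-1],"hand":1},{"offset":[-0.06,0.22,-0.4],"dr":[0,0,-1],"hand":1},{"offset":[-0.06,0.23,-0.5],"dr":[0,0,-1],"hand":1},{"offset":[-0.06,0.24,-0.5],"dr":[0,0,-1],"hand":1},{"offset":[0,0,-0.5],"dr":[0,0,-1],"hand":1},{"offset":[0,0,-0.5],"dr":[0,0,-1],"hand":1},{"offset":[0,0,-0.5],"dr":[0,0,-1],"hand":1},{"offset":[0,0,0],"dr":[0,0,-0.07],"hand":1},{"offset":[0,0,0],"dr":[0,0,0],"hand":1}]' 20
python3 - <<'E'
from fitbox import *
I={c:np.load(f"{c}I1.npy") for c in("scene",)}
p,e,M=fitbox(I,["scene"],[.589,.248,-.035,1.7]); print(p,e)
E
```

```text
time: 8.3
tcp_pos: [0.4579, 0.4019, 0.0914]
tcp_rot: [0.645, 0.764, 0.0, 0.0]
wrist_force: [0.3, -0.3, 0.4]
opening: 0.0877
grip_force: 0.0
[ 0.5901  0.2461 -0.0208  1.7352] 0.0692309608629581
```

```bash
python3 -m creep '[{"offset":[-0.09,0.05,-0.7],"dr":[0,0,0],"hand":1},{"offset":[0,0,-0.7],"dr":[0,0,0],"hand":1},{"offset":[0,0,-0.6],"dr":[0,0,0],"hand":1},{"offset":[0,0,0],"dr":[0,0,0],"hand":1},{"offset":[0,0,0],"dr":[0,0,0],"hand":-1},{"offset":[0,0,0],"dr":[0,0,0],"hand":-1},{"offset":[0,0,0],"dr":[0,0,0],"hand":-1},{"offset":[0,0,0],"dr":[0,0,0],"hand":-1}]' 25
```

```text
time: 9.3
tcp_pos: [0.4539, 0.4042, 0.0116]
tcp_rot: [0.646, 0.763, 0.0, 0.0]
wrist_force: [-1.3, -0.2, 6.8]
opening: 0.0597
grip_force: 25.1
```

```bash
python3 -m creep '[{"offset":[0,0,1],"dr":[0,0,0],"hand":-1},{"offset":[0,0,1],"dr":[0,0,1],"hand":-1},{"offset":[0,0,1],"dr":[0,0,1],"hand":-1},{"offset":[0,-0.39,0],"dr":[0,0,1],"hand":-1},{"offset":[0,-0.39,0],"dr":[0,0,1],"hand":-1},{"offset":[0.3,-0.39,0],"dr":[0,0,1],"hand":-1},{"offset":[0.3,-0.39,0],"dr":[0,0,1],"hand":-1},{"offset":[0.3,-0.39,0],"dr":[0,0,1],"hand":-1},{"offset":[0.4,-0.39,0],"dr":[0,0,1],"hand":-1},{"offset":[0.4,-0.39,0],"dr":[0,0,1],"hand":-1},{"offset":[0.4,-0.39,0],"dr":[0,0,1],"hand":-1},{"offset":[0.4,-0.39,0],"dr":[0,0,1],"hand":-1},{"offset":[0.45,-0.41,0],"dr":[0,0,1],"hand":-1},{"offset":[0.44,0,0],"dr":[0,0,1],"hand":-1},{"offset":[0,0,0],"dr":[0,0,0.1],"hand":-1},{"offset":[0,0,0],"dr":[0,0,0],"hand":-1}]' 25
python3 - <<'E'
from h import *
o=[]
for c in("scene","top"):
    im,W=cloud(c); np.save(f"{c}I2.npy",im); np.save(f"{c}W2.npy",W)
    u,v=proj(c,[.58,.25,.08]).astype(int); o.append(cv2.resize(np.ascontiguousarray(im[v-50:v+50,u-50:u+50,::-1]),(400,400),interpolation=cv2.INTER_CUBIC))
cv2.imwrite("pics/hold.png",np.hstack(o))
E
```

```text
time: 11.3
tcp_pos: [0.5882, 0.247, 0.1303]
tcp_rot: [0.017, 1.0, -0.0, -0.001]
wrist_force: [0.5, -0.8, -1.6]
opening: 0.0598
grip_force: 24.7
```

View pics/hold.png

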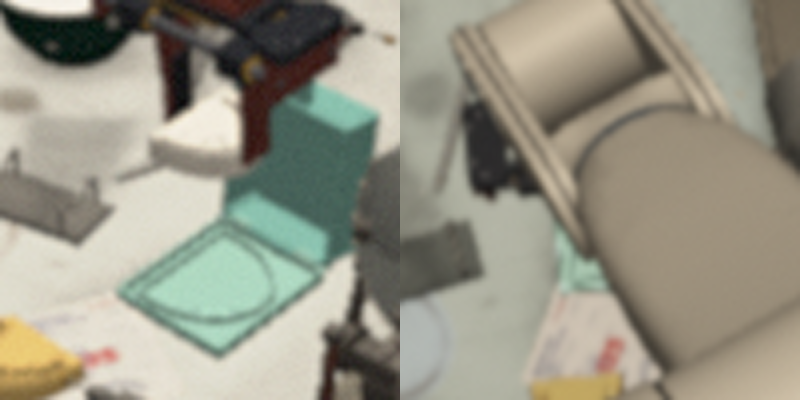

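```bash
cat > ov.py <<'E'
from h import *
def draw(im,c,items,ctr,r=45,size=600):
    u,v=proj(c,ctr).astype(int); k=size/(2*r)
    a=cv2.resize(np.ascontiguousarray(im[v-r:v+r,u-r:u+r,::-1]),(size,size),interpolation=cv2.INTER_CUBIC)
    for poly,p,z,col in items:
        q=place(poly,p); uv=((proj(c,np.c_[q,np.full(len(q),z)])-[u-r,v-r]+.5)*k-.5).round().astype(np.int32)
        cv2.polylines(a,[uv],True,col,1)
    return a
CAST=D(-.0315,.0315,.077); RIM=D(-.0365,.0365,.087)
E
python3 - <<'E'
from ov import *
im=np.load("sceneI2.npy")
y=np.radians(88.0)
b=[.5895,.2475,-.03]; b2=[.5895,.2475,-.03+np.pi/2]
cv2.imwrite("pics/ov1.png",draw(im,"scene",[(CAST,[.5882,.247,y],.119,(0,0,255)),(CAST,[.5882,.247,y],.139,(255,0,0)),(rect(.112,.1),b,.011,(0,0,255)),(RIM,b2,.010,(255,0,255))],[.58,.26,.07]))
E
```

```text
(no output)
```

View pics/ov1.png

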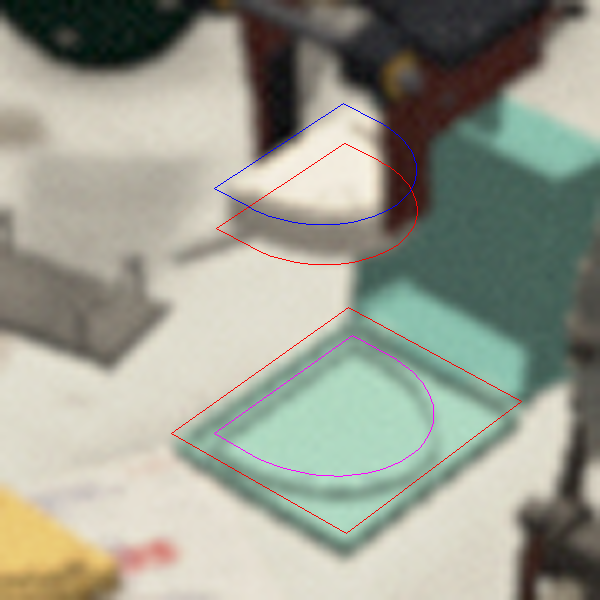

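```bash
python3 -m creep '[{"offset":[0.01,0.01,-0.9],"dr":[0,0,0],"hand":-1},{"offset":[0,0,-0.9],"dr":[0,0,0],"hand":-1},{"offset":[0,0,-0.6],"dr":[0,0,0],"hand":-1},{"offset":[0,0,-0.2],"dr":[0,0,0],"hand":-1},{"offset":[0,0,-0.2],"dr":[0,0,0],"hand":-1},{"offset":[0,0,-0.08],"dr":[0,0,0],"hand":-1},{"offset":[0,0,0],"dr":[0,0,0],"hand":-1}]' 25
```

```text
time: 12.28
tcp_pos: [0.5897, 0.2478, 0.0178]
tcp_rot: [0.017, 1.0, 0.0, 0.0]
wrist_force: [-5.0, -1.8, 12.1]
opening: 0.0594
grip_force: 25.5
```

```bash
python3 -m creep '[{"offset":[0,0,0.12],"dr":[0,0,0],"hand":-1},{"offset":[-0.07,0,0],"dr":[0,0,0],"hand":-1},{"offset":[0,0,-0.1],"dr":[0,0,0],"hand":-1},{"offset":[0,0,-0.1],"dr":[0,0,0],"hand":-1},{"offset":[0,0,0],"dr":[0,0,0],"hand":-1}]' 25
```

```text
time: 12.9
tcp_pos: [0.5876, 0.2477, 0.0143]
tcp_rot: [0.017, 1.0, 0.0, 0.001]
wrist_force: [-4.1, -1.6, 20.0]
opening: 0.0594
grip_force: 25.9
```

```bash
python3 -m creep '[{"offset":[-0.04,0,0.03],"dr":[0,0,0],"hand":-1},{"offset":[0,0,0],"dr":[0,0,0],"hand":0.75},{"offset":[0,0,0],"dr":[0,0,0],"hand":0.75},{"offset":[0,0,0],"dr":[0,0,0],"hand":0.75},{"offset":[0,0,1],"dr":[0,0,0],"hand":0.75},{"offset":[0,0,1],"dr":[0,0,0],"hand":1},{"offset":[-0.5,-0.5,1],"dr":[0,0,-1],"hand":1},{"offset":[-0.8,-0.9,1],"dr":[0,0,-1],"hand":1},{"offset":[-0.8,-0.9,1],"dr":[0,0,-1],"hand":1},{"offset":[-0.8,-0.9,1],"dr":[0,0,-1],"hand":1},{"offset":[-0.8,-1,1],"dr":[0,0,-1],"hand":1},{"offset":[-0.5,-1,0],"dr":[0,0,-1],"hand":1},{"offset":[0,-1,0],"dr":[0,0,-1],"hand":1},{"offset":[0,-1,0],"dr":[0,0,-1],"hand":1},{"offset":[0,-1,0],"dr":[0,0,-1],"hand":1},{"offset":[0,-1,0],"dr":[0,0,-1],"hand":1},{"offset":[0,-1,0],"dr":[0,0,-1],"hand":1},{"offset":[0,-1,0],"dr":[0,0,-1],"hand":1},{"offset":[0,-1,0],"dr":[0,0,-1],"hand":1}]' 25
python3 - <<'E'
from ov import *
im={}
for c in("scene","top"):
    im[c],W=cloud(c); np.save(f"{c}I3.npy",im[c]); np.save(f"{c}W3.npy",W)
b=[.5895,.2475,-.03]; p=[.587,.2477,np.radians(88)]
L=[(CAST,p,.003,(0,0,255)),(CAST,p,.023,(255,0,0)),(rect(.112,.1),b,.011,(0,0,255))]
d=[.430,-.2465,np.radians(-20)]
cv2.imwrite("pics/ov2.png",np.hstack([draw(im["scene"],"scene",L,[.58,.25,.02],30,390),draw(im["top"],"top",L,[.58,.25,.02],30,390)]))
E
```

```text
time: 15.28
tcp_pos: [0.4182, -0.2401, 0.2915]
tcp_rot: [0.644, 0.765, 0.0, -0.0]
wrist_force: [-0.5, 0.4, 0.2]
opening: 0.0878
grip_force: 0.0
```

View pics/ov2.png

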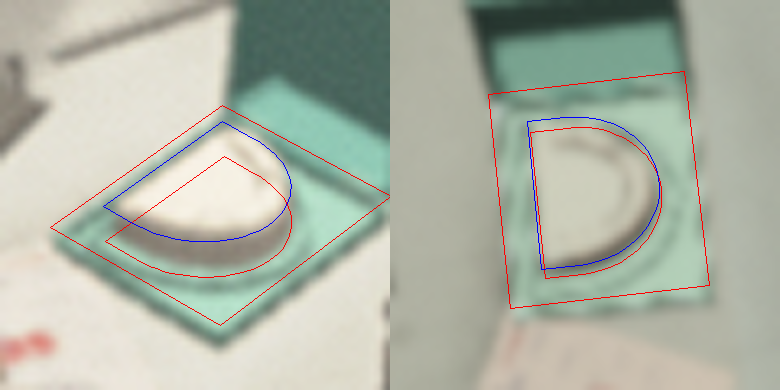

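```bash
python3 -m creep '[{"offset":[0.06,-0.03,-1],"dr":[0,0,-1],"hand":1},{"offset":[0.06,-0.03,-1],"dr":[0,0,-1],"hand":1},{"offset":[0.06,-0.03,-1],"dr":[0,0,-1],"hand":1},{"offset":[0.06,-0.03,-1],"dr":[0,0,-1],"hand":1},{"offset":[0.06,-0.04,-1],"dr":[0,0,-0.8],"hand":1},{"offset":[0,0,0],"dr":[0,0,0],"hand":1}]' 12
```

```text
time: 16.12
tcp_pos: [0.4286, -0.2434, 0.0894]
tcp_rot: [0.812, 0.584, -0.001, -0.003]
wrist_force: [-0.0, 0.2, -0.1]
opening: 0.0874
grip_force: 0.0
```

```bash
python3 - <<'E'
from ov import *
I={c:np.load(f"{c}I3.npy") for c in("scene","top")}
W={c:np.load(f"{c}W.npy") for c in I}
poly=D(-.0315,.0315,.076)
I0={c:np.load(f"{c}I.npy") for c in I}
p=[.430,-.2465,np.radians(-19)]
L=[(poly,p,.0,(0,0,255)),(poly,p,.006,(255,0,0))]
cv2.imwrite("pics/ov3.png",np.hstack([draw(I0[c],c,L,[.43,-.2465,.0],24,390) for c in I]))
E
```

```text
(no output)
```

View pics/ov3.png

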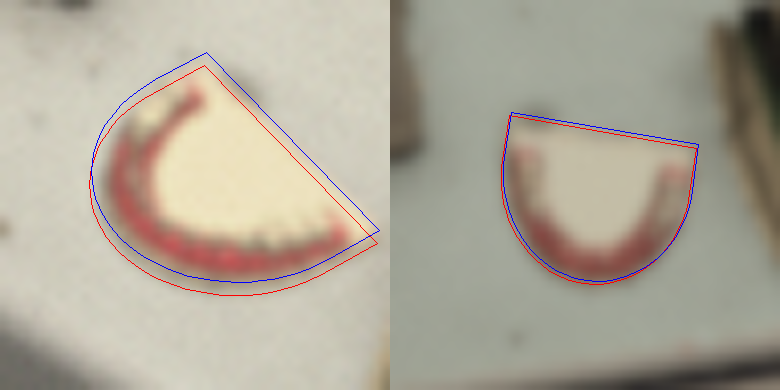

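```bash
python3 -m creep '[{"offset":[0.04,-0.05,-0.8],"dr":[0,0,0],"hand":1},{"offset":[0,0,-0.8],"dr":[0,0,0],"hand":1},{"offset":[0,0,-0.52],"dr":[0,0,0],"hand":1},{"offset":[0,0,0],"dr":[0,0,0],"hand":1},{"offset":[0,0,0],"dr":[0,0,0],"hand":-1},{"offset":[0,0,0],"dr":[0,0,0],"hand":-1},{"offset":[0,0,0],"dr":[0,0,0],"hand":-1},{"offset":[0,0,0],"dr":[0,0,0],"hand":-1}]' 12
```

```text
time: 17.12
tcp_pos: [0.4323, -0.2473, 0.0073]
tcp_rot: [0.813, 0.583, 0.0, 0.0]
wrist_force: [0.2, 0.5, -0.1]
opening: 0.0513
grip_force: 0.0
```

```bash
python3 -m creep '[{"offset":[0,0,0],"dr":[0,0,0],"hand":1},{"offset":[0,0,0],"dr":[0,0,0],"hand":1},{"offset":[0,0,0],"dr":[0,0,0],"hand":1},{"offset":[-0.03,0.03,-0.1],"dr":[0,0,0],"hand":1},{"offset":[0,0,0],"dr":[0,0,0],"hand":1}]' 12; python3 - <<'E'
from ov import *
im,W=cloud("scene"); cv2.imwrite("pics/d.png",draw(im,"scene",[],[.43,-.2465,.02],30,400))
E
```

```text
time: 17.75
tcp_pos: [0.4305, -0.2457, 0.0025]
tcp_rot: [0.813, 0.583, -0.0, -0.0]
wrist_force: [-0.3, 0.6, 0.3]
opening: 0.088
grip_force: 0.0
```

View pics/d.png

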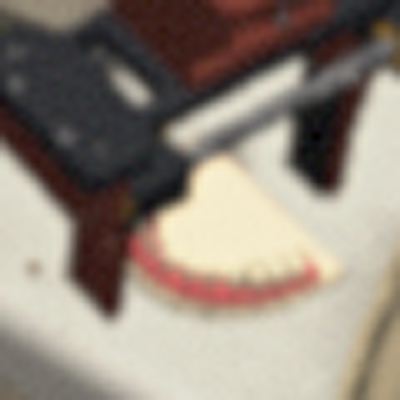

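```bash
python3 -m creep '[{"offset":[0,0,0],"dr":[0,0,0],"hand":-1},{"offset":[0,0,0],"dr":[0,0,0],"hand":-1},{"offset":[0,0,0],"dr":[0,0,0],"hand":-1},{"offset":[0,0,0],"dr":[0,0,0],"hand":-1}]' 12
```

```text
time: 18.3
tcp_pos: [0.431, -0.2461, 0.003]
tcp_rot: [0.813, 0.583, 0.0, 0.0]
wrist_force: [0.1, -0.1, 0.5]
opening: 0.0597
grip_force: 11.0
```

```bash
python3 -m creep '[{"offset":[0,0,1],"dr":[0,0,0],"hand":-1},{"offset":[0,0.95,1],"dr":[0,0,1],"hand":-1},{"offset":[0,0.95,1],"dr":[0,0,1],"hand":-1},{"offset":[0,0.95,1],"dr":[0,0,1],"hand":-1},{"offset":[0,0.95,1],"dr":[0,0,1],"hand":-1},{"offset":[0,0.95,1],"dr":[0,0,1],"hand":-1},{"offset":[0,0.95,0],"dr":[0,0,1],"hand":-1},{"offset":[0,0.95,0],"dr":[0,0,1],"hand":-1},{"offset":[0,0.95,0],"dr":[0,0,1],"hand":-1},{"offset":[0,0.95,0],"dr":[0,0,1],"hand":-1},{"offset":[0,0.95,0],"dr":[0,0,1],"hand":-1},{"offset":[0.6,0.95,0],"dr":[0,0,1],"hand":-1},{"offset":[0.6,0.95,0],"dr":[0,0,1],"hand":-1},{"offset":[0.6,0.95,0],"dr":[0,0,1],"hand":-1},{"offset":[0.42,0,0],"dr":[0,0,1],"hand":-1},{"offset":[0.42,0,0],"dr":[0,0,1],"hand":-1},{"offset":[0.42,0,0],"dr":[0,0,1],"hand":-1},{"offset":[0.42,0,0],"dr":[0,0,1],"hand":-1},{"offset":[0.42,0,0],"dr":[0,0,0.77],"hand":-1},{"offset":[0,0,0],"dr":[0,0,0],"hand":-1}]' 12; python3 - <<'E'
from plant import manip
s=manip.sense(); print(s["tcp_pos"],s["tcp_rot"],s["opening"])
E
```

```text
time: 20.8
tcp_pos: [0.5874, 0.2478, 0.2425]
tcp_rot: [0.019, 1.0, -0.0, -0.0]
wrist_force: [0.2, 0.3, -0.8]
opening: 0.0596
grip_force: 10.9
[0.58739086 0.24781987 0.24252502] [ 1.89321992e-02  9.99820760e-01 -6.23090961e-05 -1.28780608e-04] 0.059583607629787774
```

```bash
python3 -m creep '[{"offset":[-0.01,0,-1],"dr":[0,0,0],"hand":-1},{"offset":[0,0,-1],"dr":[0,0,0],"hand":-1},{"offset":[0,0,-1],"dr":[0,0,0],"hand":-1},{"offset":[0,0,-1],"dr":[0,0,0],"hand":-1},{"offset":[0,0,-0.8],"dr":[0,0,0],"hand":-1},{"offset":[0,0,-0.2],"dr":[0,0,0],"hand":-1},{"offset":[0,0,-0.15],"dr":[0,0,0],"hand":-1},{"offset":[0,0,-0.1],"dr":[0,0,0],"hand":-1},{"offset":[0,0,-0.1],"dr":[0,0,0],"hand":-1},{"offset":[0,0,0],"dr":[0,0,0],"hand":-1}]' 12
```

```text
time: 22.05
tcp_pos: [0.5867, 0.248, 0.0293]
tcp_rot: [0.018, 1.0, 0.0, 0.0]
wrist_force: [0.6, 0.1, -0.4]
opening: 0.0598
grip_force: 10.9
```

```bash
python3 -m creep '[{"offset":[0,0,-0.05],"dr":[0,0,0],"hand":-1},{"offset":[0,0,-0.04],"dr":[0,0,0],"hand":-1},{"offset":[0,0,0],"dr":[0,0,0],"hand":-1}]' 12
```

```text
time: 22.42
tcp_pos: [0.5868, 0.248, 0.0259]
tcp_rot: [0.018, 1.0, 0.0, 0.0]
wrist_force: [-1.3, -1.1, 4.6]
opening: 0.0592
grip_force: 12.0
```

```bash
python3 -m creep '[{"offset":[0,0,0],"dr":[0,0,0],"hand":0.75},{"offset":[0,0,0],"dr":[0,0,0],"hand":0.75},{"offset":[0,0,0],"dr":[0,0,0],"hand":0.75},{"offset":[0,0,0.5],"dr":[0,0,0],"hand":0.75},{"offset":[0,0,1],"dr":[0,0,0],"hand":0.75},{"offset":[0,0,1],"dr":[0,0,0],"hand":0.75},{"offset":[0,0,1],"dr":[0,0,0],"hand":0.75},{"offset":[0,0,1],"dr":[0,0,0],"hand":0.75},{"offset":[0,0,1],"dr":[0,0,0],"hand":0.3},{"offset":[-1,0,0],"dr":[0,0,0],"hand":0.3},{"offset":[-1,0,0],"dr":[0,0,0],"hand":0.3},{"offset":[-1,0,0],"dr":[0,0,0],"hand":0.3},{"offset":[-1,0,0],"dr":[0,0,0],"hand":0.3},{"offset":[0,0,0],"dr":[0,0,0],"hand":0.3}]' 12
python3 - <<'E'
from ov import *
im={}
for c in("scene","top"):
    im[c],W=cloud(c)
    w=W.reshape(-1,3)
    q=w[(w[:,0]>.535)&(w[:,0]<.63)&(w[:,1]>.19)&(w[:,1]<.3)&(w[:,2]>.027)&(w[:,2]<.05)]; print(c,len(q),np.median(q,0),np.percentile(q,[2,98],axis=0))
    q=w[(w[:,0]>.63)&(w[:,0]<.72)&(w[:,1]>.19)&(w[:,1]<.3)&(w[:,2]>.122)&(w[:,2]<.17)]; print("tab",len(q),np.median(q,0) if len(q) else 0,np.percentile(q,[2,98],axis=0))
p=[.587,.2477,np.radians(88)]; poly=D(-.0315,.0315,.076)
L=[(poly,p,.023,(0,0,255)),(poly,p,.029,(255,0,0))]
cv2.imwrite("pics/seat.png",np.hstack([draw(im["scene"],"scene",L,[.6,.25,.05],35,390),draw(im["top"],"top",L,[.6,.25,.05],35,390)]))
print(manip.sense()["time"])
E
```

```text
time: 24.18
tcp_pos: [0.4244, 0.2478, 0.2466]
tcp_rot: [0.018, 1.0, 0.0, 0.0]
wrist_force: [1.0, 0.3, 0.0]
opening: 0.0573
grip_force: 0.0
scene 298 [0.58511233 0.24749128 0.03192612] [[0.55342413 0.21752479 0.02765667]
 [0.62073216 0.27453422 0.04109392]]
tab 134 [0.66545257 0.23875355 0.13088015] [[0.65679176 0.19210936 0.12214422]
 [0.67536126 0.28532135 0.15034515]]
  return _methods._mean(a, axis=axis, dtype=dtype,
  ret = um.true_divide(
Traceback (most recent call last):
IndexError: index -1 is out of bounds for axis 0 with size 0
```

```bash
python3 -m creep '[{"offset":[1,-0.02,0],"dr":[0,0,0],"hand":0.3},{"offset":[1,-0.02,0],"dr":[0,0,0],"hand":0.3},{"offset":[1,-0.02,0],"dr":[0,0,0],"hand":0.3},{"offset":[1,-0.02,0],"dr":[0,0,0],"hand":0.3},{"offset":[1,-0.02,0],"dr":[0,0,0],"hand":0.3},{"offset":[1,-0.02,0],"dr":[0,0,0],"hand":0.3},{"offset":[0,0,0],"dr":[0,0,0],"hand":0.3},{"offset":[0,0,-1],"dr":[0,0,0],"hand":0.3},{"offset":[0,0,-1],"dr":[0,0,0],"hand":0.3},{"offset":[0,0,-1],"dr":[0,0,0],"hand":0.3},{"offset":[0,0,0],"dr":[0,0,0],"hand":-1},{"offset":[0,0,0],"dr":[0,0,0],"hand":-1},{"offset":[0,0,0],"dr":[0,0,0],"hand":-1},{"offset":[0,0,0],"dr":[0,0,0],"hand":-1}]' 15
```

```text
time: 26.02
tcp_pos: [0.6666, 0.2423, 0.1259]
tcp_rot: [0.018, 1.0, -0.001, 0.0]
wrist_force: [-0.4, -4.8, 1.6]
opening: 0.0259
grip_force: 15.0
```

```bash
python3 - <<'E'
import numpy as np
a=np.radians(np.linspace(98,5.5,15)); r=np.linspace(.1348,.1325,15)
P=np.c_[.648-r*-np.cos(a)*-1, r*np.sin(a)]
print((np.diff(P,axis=0)/.04).round(2).tolist())
E
```

```text
[[-0.39, 0.03], [-0.39, -0.02], [-0.38, -0.06], [-0.37, -0.1], [-0.36, -0.15], [-0.34, -0.19], [-0.31, -0.22], [-0.29, -0.26], [-0.25, -0.29], [-0.22, -0.32], [-0.18, -0.34], [-0.14, -0.36], [-0.1, -0.37], [-0.05, -0.38]]
```

```bash
python3 -m creep '[{"offset":[-0.39,0.01,0.03],"dr":[0,0,0],"hand":-1},{"offset":[-0.39,0.01,-0.02],"dr":[0,0,0],"hand":-1},{"offset":[-0.38,0.01,-0.06],"dr":[0,0,0],"hand":-1},{"offset":[-0.37,0.01,-0.1],"dr":[0,0,0],"hand":-1},{"offset":[-0.36,0.01,-0.15],"dr":[0,0,0],"hand":-1},{"offset":[-0.34,0.01,-0.19],"dr":[0,0,0],"hand":-1},{"offset":[-0.31,0.01,-0.22],"dr":[0,0,0],"hand":-1},{"offset":[0,0,0],"dr":[0,0,0],"hand":-1}]' 15
```

```text
time: 27.02
tcp_pos: [0.5605, 0.246, 0.099]
tcp_rot: [0.018, 1.0, -0.0, -0.004]
wrist_force: [-21.0, -0.8, 27.9]
opening: 0.0257
grip_force: 32.1
```

```bash
python3 -m creep '[{"offset":[-0.36,0.01,-0.19],"dr":[0,0,0],"hand":-1},{"offset":[-0.28,0.01,-0.27],"dr":[0,0,0],"hand":-1},{"offset":[-0.22,0.01,-0.31],"dr":[0,0,0],"hand":-1},{"offset":[-0.18,0.01,-0.34],"dr":[0,0,0],"hand":-1},{"offset":[0,0,0],"dr":[0,0,0],"hand":-1}]' 15
```

```text
time: 27.65
tcp_pos: [0.5221, 0.2473, 0.051]
tcp_rot: [0.018, 1.0, -0.001, -0.001]
wrist_force: [-3.7, -2.2, -0.0]
opening: 0.0258
grip_force: 15.0
```

```bash
python3 -m creep '[{"offset":[-0.12,0.01,-0.36],"dr":[0,0,0],"hand":-1},{"offset":[-0.06,0.01,-0.37],"dr":[0,0,0],"hand":-1},{"offset":[-0.01,0.01,-0.37],"dr":[0,0,0],"hand":-1},{"offset":[0,0,0],"dr":[0,0,0],"hand":-1}]' 15
```

```text
time: 28.15
tcp_pos: [0.514, 0.2477, 0.007]
tcp_rot: [0.018, 1.0, -0.001, -0.002]
wrist_force: [-4.8, -5.5, -0.4]
opening: 0.0259
grip_force: 15.0
```

```bash
python3 -m creep '[{"offset":[0.02,0,-0.08],"dr":[0,0,0],"hand":-1},{"offset":[0,0,-0.06],"dr":[0,0,0],"hand":-1},{"offset":[0,0,0],"dr":[0,0,0],"hand":-1}]' 15
```

```text
time: 28.52
tcp_pos: [0.515, 0.2477, 0.0036]
tcp_rot: [0.018, 1.0, -0.001, -0.002]
wrist_force: [-7.5, -7.5, 13.0]
opening: 0.0259
grip_force: 15.0
```

```bash
python3 -m creep '[{"offset":[0,0,0.05],"dr":[0,0,0],"hand":0.3},{"offset":[0,0,0],"dr":[0,0,0],"hand":0.3},{"offset":[0,0,0],"dr":[0,0,0],"hand":0.3},{"offset":[0,0,1],"dr":[0,0,0],"hand":0.3},{"offset":[0,0,1],"dr":[0,0,-1],"hand":1},{"offset":[0,0,1],"dr":[0,0,-1],"hand":1},{"offset":[-0.2,0.1,0.5],"dr":[0,0,-1],"hand":1},{"offset":[-0.2,0.1,0],"dr":[0,0,-1],"hand":1},{"offset":[-0.2,0.1,0],"dr":[0,0,-1],"hand":1},{"offset":[-0.2,0.1,0],"dr":[0,0,-1],"hand":1},{"offset":[-0.2,0.1,0],"dr":[0,0,-1],"hand":1},{"offset":[-0.2,0.1,0],"dr":[0,0,-1],"hand":1},{"offset":[-0.2,0.1,0],"dr":[0,0,-1],"hand":1},{"offset":[-0.2,0.1,0],"dr":[0,0,-1],"hand":1},{"offset":[-0.2,0.1,0],"dr":[0,0,-1],"hand":1},{"offset":[-0.2,0.1,0],"dr":[0,0,-1],"hand":1},{"offset":[-0.15,0.15,0],"dr":[0,0,-1],"hand":1},{"offset":[0,0,0],"dr":[0,0,-1],"hand":1},{"offset":[0,0,0],"dr":[0,0,-0.6],"hand":1}]' 25
python3 - <<'E'
from fitbox import *
I={c:cloud(c)[0] for c in("scene","top")}
for c in I:
    p,e,M=fitbox(I,[c],[.589,.248,-.035,.02]); print(c,p,e)
E
```

```text
time: 30.9
tcp_pos: [0.432, 0.2961, 0.1456]
tcp_rot: [0.706, 0.708, 0.002, 0.0]
wrist_force: [0.7, 1.2, 0.9]
opening: 0.0874
grip_force: 0.0
scene [ 0.59    0.2482 -0.0448  0.0064] 0.0359750735940666
top [ 0.5969  0.2446 -0.029  -0.2306] 0.34740830221831764
```

```bash
python3 -m creep '[{"offset":[-0.07,-0.06,-1],"dr":[0,0,0],"hand":1},{"offset":[0,0,-1],"dr":[0,0,0],"hand":1},{"offset":[0,0,-0.9],"dr":[0,0,0],"hand":1},{"offset":[0,0,-0.47],"dr":[0,0,0],"hand":1},{"offset":[0,0,0],"dr":[0,0,0],"hand":1},{"offset":[0,0,0],"dr":[0,0,0],"hand":-1},{"offset":[0,0,0],"dr":[0,0,0],"hand":-1},{"offset":[0,0,0],"dr":[0,0,0],"hand":-1},{"offset":[0,0,0],"dr":[0,0,0],"hand":-1}]' 25
```

```text
time: 32.12
tcp_pos: [0.4283, 0.2927, 0.0109]
tcp_rot: [0.705, 0.709, 0.001, 0.0]
wrist_force: [-0.1, 0.1, 6.7]
opening: 0.0594
grip_force: 25.2
```

```bash
python3 -m creep '[{"offset":[0,0,1],"dr":[0,0,0],"hand":-1},{"offset":[0,0,1],"dr":[0,0,0],"hand":-1},{"offset":[0,-0.955,1],"dr":[0,0,0],"hand":-1},{"offset":[0,-0.955,1],"dr":[0,0,0],"hand":-1},{"offset":[0,-0.955,1],"dr":[0,0,0],"hand":-1},{"offset":[0,-0.955,1],"dr":[0,0,0],"hand":-1},{"offset":[0,-0.955,0.5],"dr":[0,0,0],"hand":-1},{"offset":[0,-0.955,0],"dr":[0,0,0],"hand":-1},{"offset":[0,-0.955,0],"dr":[0,0,0],"hand":-1},{"offset":[0,-0.955,0],"dr":[0,0,0],"hand":-1},{"offset":[0,-0.955,0],"dr":[0,0,0],"hand":-1},{"offset":[0,-0.955,0],"dr":[0,0,0],"hand":-1},{"offset":[0,-0.955,0],"dr":[0,0,0],"hand":-1},{"offset":[0,-0.955,0],"dr":[0,0,0],"hand":-1},{"offset":[0,-0.955,0],"dr":[0,0,0],"hand":-1},{"offset":[0.74,-0.955,0],"dr":[0,0,0],"hand":-1},{"offset":[0.74,-0.955,0],"dr":[0,0,0],"hand":-1},{"offset":[0.74,-0.955,0],"dr":[0,0,0],"hand":-1},{"offset":[0.74,-0.955,0],"dr":[0,0,0],"hand":-1},{"offset":[0.75,0,0],"dr":[0,0,0],"hand":-1}]' 25
```

```text
time: 34.62
tcp_pos: [0.5763, -0.3596, 0.2693]
tcp_rot: [0.706, 0.708, -0.0, -0.0]
wrist_force: [0.1, -0.3, -1.7]
opening: 0.0596
grip_force: 24.6
```

```bash
python3 -m creep '[{"offset":[0,0,-1],"dr":[0,0,0],"hand":-1},{"offset":[0,0,-1],"dr":[0,0,0],"hand":-1},{"offset":[0,0,-1],"dr":[0,0,0],"hand":-1},{"offset":[0,0,-1],"dr":[0,0,0],"hand":-1},{"offset":[0,0,-1],"dr":[0,0,0],"hand":-1},{"offset":[0,0,-0.4],"dr":[0,0,0],"hand":-1},{"offset":[0,0,0],"dr":[0,0,0],"hand":-1}]' 25
python3 - <<'E'
from h import *
I={c:np.load(f"{c}I.npy") for c in("scene","top")}; W={c:np.load(f"{c}W.npy") for c in I}
print(manip.sense()["tcp_pos"])
# stone: stone colour mask vs thresholds, and tray with flat variants
def yel(Wc,Ic):
    L=cv2.cvtColor((Ic/255).astype(np.float32),cv2.COLOR_RGB2Lab); return L[...,2]>22
for fl in(.2,.3,.4):
    for c in I:
        p,e=fit({c:crop(W[c],c,[.578,-.356],28,cmask(20),I[c])},D(-.0405,.0405,.095,fl),0,.011,[.578,-.356,0],(-.2,.1)); print("tray",fl,c,p.round(4),round(e,3))
        p,e=fit({c:crop(W[c],c,[.429,.293],22,yel,I[c])},D(-.0315,.0315,.077,fl),0,.02,[.429,.293,0],(-.2,.1)); print("st",fl,c,p.round(4),round(e,3))
E
```

```text
time: 35.5
tcp_pos: [0.5755, -0.3566, 0.0532]
tcp_rot: [0.705, 0.709, -0.0, -0.001]
wrist_force: [0.2, -0.7, -1.9]
opening: 0.0595
grip_force: 24.6
[ 0.57553038 -0.35664233  0.0532455 ]
tray 0.2 scene [ 0.5781 -0.3567  0.002 ] 0.065
st 0.2 scene [ 0.4361  0.2988 -0.3609] 0.226
tray 0.2 top [ 0.5766 -0.3534 -0.0257] 0.09
st 0.2 top [0.4303 0.2948 0.0931] 0.215
tray 0.3 scene [ 0.5782 -0.3578  0.019 ] 0.087
st 0.3 scene [ 0.4365  0.2984 -0.3626] 0.239
tray 0.3 top [ 0.576  -0.3549  0.0043] 0.111
st 0.3 top [0.4312 0.2942 0.0767] 0.235
tray 0.4 scene [ 0.5793 -0.3574 -0.0088] 0.109
st 0.4 scene [ 0.4368  0.2998 -0.3531] 0.252
tray 0.4 top [ 0.5769 -0.3532 -0.0363] 0.133
st 0.4 top [0.432  0.2919 0.176 ] 0.251
```

```bash
python3 -m creep '[{"offset":[0.045,0,-0.4],"dr":[0,0,0],"hand":-1},{"offset":[0,0,-0.3],"dr":[0,0,0],"hand":-1},{"offset":[0,0,-0.15],"dr":[0,0,0],"hand":-1},{"offset":[0,0,-0.1],"dr":[0,0,0],"hand":-1},{"offset":[0,0,-0.05],"dr":[0,0,0],"hand":-1},{"offset":[0,0,0],"dr":[0,0,0],"hand":-1}]' 25
```

```text
time: 36.25
tcp_pos: [0.5781, -0.3571, 0.0143]
tcp_rot: [0.705, 0.709, 0.0, 0.0]
wrist_force: [-1.3, 0.7, -2.0]
opening: 0.0589
grip_force: 24.6
```

```bash
python3 -m creep '[{"offset":[0,0,-0.02],"dr":[0,0,0],"hand":-1},{"offset":[0,0,0],"dr":[0,0,0],"hand":0.8},{"offset":[0,0,0],"dr":[0,0,0],"hand":0.8},{"offset":[0,0,0],"dr":[0,0,0],"hand":0.8},{"offset":[0,0,1],"dr":[0,0,0],"hand":0.8},{"offset":[0,0,1],"dr":[0,0,0],"hand":0.8},{"offset":[0,0,1],"dr":[0,0,0],"hand":0.8},{"offset":[0,0,1],"dr":[0,0,0],"hand":0.8},{"offset":[0,0,1],"dr":[0,0,0],"hand":0.8},{"offset":[-0.9,0.9,1],"dr":[0,0,0],"hand":0.3},{"offset":[-0.9,0.9,0.5],"dr":[0,0,0],"hand":0.3},{"offset":[-0.9,0.9,0],"dr":[0,0,0],"hand":0.3},{"offset":[-0.9,0.9,0],"dr":[0,0,0],"hand":0.3},{"offset":[0,0.9,0],"dr":[0,0,0],"hand":0.3},{"offset":[0,0.9,0],"dr":[0,0,0],"hand":0.3},{"offset":[0,0.9,0],"dr":[0,0,0],"hand":0.3},{"offset":[0,0.9,0],"dr":[0,0,0],"hand":0.3},{"offset":[0,0.9,0],"dr":[0,0,0],"hand":0.3},{"offset":[0,0,0],"dr":[0,0,0],"hand":0.3}]' 25
python3 - <<'E'
from h import *
np.set_printoptions(precision=4,suppress=True)
print(manip.sense()["tcp_pos"])
def hull(m,o):
    return m
for c in("scene","top"):
    im,W=cloud(c); np.save(f"{c}I4.npy",im); np.save(f"{c}W4.npy",W); w=W.reshape(-1,3)
    q=w[(w[:,0]>.53)&(w[:,0]<.63)&(w[:,1]>-.41)&(w[:,1]<-.30)&(w[:,2]>.014)]; print(c,"stone",len(q),np.median(q,0),np.percentile(q,[2,98],axis=0).tolist())
    # handpiece: dark pixels, top ridge
    L=cv2.cvtColor((im/255).astype(np.float32),cv2.COLOR_RGB2Lab)[...,0]
    k=(W[...,0]>.405)&(W[...,0]<.475)&(W[...,1]>.06)&(W[...,1]<.28)&(W[...,2]>.006)&(W[...,2]<.045)
    q=W[k]; print("hp pts",len(q),np.percentile(q,[1,50,99],axis=0).tolist())
    for y0 in np.arange(.07,.27,.01):
        s=q[(q[:,1]>y0)&(q[:,1]<y0+.01)]
        if len(s)>3: print(round(y0,2),len(s),s[:,0].min().round(4),np.median(s[:,0]).round(4),s[:,0].max().round(4),np.percentile(s[:,2],90).round(4))
E
```

```text
time: 38.62
tcp_pos: [0.435, -0.0327, 0.2721]
tcp_rot: [0.704, 0.71, 0.0, 0.0]
wrist_force: [-0.3, -0.2, -0.3]
opening: 0.057
grip_force: 0.0
[ 0.435  -0.0327  0.2721]
scene stone 611 [ 0.5771 -0.3581  0.0228] [[0.5475417309692115, -0.39293633955047025, 0.014633311554367269], [0.6082259813964024, -0.32214655969896583, 0.03235550886442736]]
hp pts 654 [[0.4226693066697344, 0.060817585761321666, 0.0062732252004678], [0.43620640029885627, 0.13369757417906591, 0.023212267188628722], [0.4731641829948248, 0.2627934407373112, 0.03340633643315116]]
0.07 36 0.4504 0.4588 0.4736 0.0318
0.08 43 0.4395 0.459 0.4741 0.0327
0.09 78 0.4236 0.4417 0.4742 0.0309
0.1 37 0.4141 0.4322 0.467 0.028
0.11 33 0.4248 0.4309 0.4464 0.028
0.12 41 0.4239 0.4338 0.4629 0.0285
0.13 36 0.4231 0.4309 0.4468 0.0298
0.14 34 0.4245 0.4324 0.4472 0.0299
0.15 35 0.4199 0.431 0.4483 0.0296
0.16 35 0.4062 0.4296 0.4493 0.0296
0.17 29 0.4228 0.4329 0.4496 0.0277
0.18 38 0.4236 0.4322 0.4489 0.0282
0.19 33 0.4233 0.4322 0.4668 0.0279
0.2 34 0.4235 0.4311 0.4486 0.029
0.21 15 0.4253 0.4342 0.4417 0.0243
0.22 16 0.429 0.4343 
[... 540 characters left out ...]
 0.4076 0.4592 0.4737 0.0333
0.08 37 0.4085 0.4572 0.4748 0.0339
0.09 41 0.4073 0.4565 0.4733 0.034
0.1 43 0.4065 0.4401 0.4744 0.0313
0.11 31 0.4068 0.4365 0.4703 0.0289
0.12 28 0.4216 0.4388 0.472 0.0328
0.13 32 0.4065 0.436 0.4742 0.0287
0.14 30 0.408 0.4348 0.4583 0.0306
0.15 30 0.4069 0.4348 0.4725 0.0312
0.16 31 0.4084 0.4353 0.4741 0.0286
0.17 33 0.4141 0.4373 0.4669 0.0309
0.18 30 0.4247 0.4379 0.4679 0.0305
0.19 28 0.4054 0.4333 0.451 0.0327
0.2 31 0.4088 0.4364 0.4743 0.0319
0.21 21 0.4225 0.4349 0.4659 0.0302
0.22 24 0.413 0.4376 0.4714 0.0273
0.23 18 0.4113 0.437 0.4726 0.0229
0.24 14 0.4099 0.45 0.4741 0.0137
0.25 12 0.4154 0.4382 0.4706 0.0178
0.26 16 0.413 0.4353 0.4736 0.0173
```

```bash
python3 -m creep '[{"offset":[0,0.99,0],"dr":[0,0,0],"hand":0.3},{"offset":[0,0.99,0],"dr":[0,0,0],"hand":0.3},{"offset":[0,0.99,0],"dr":[0,0,0],"hand":0.3},{"offset":[0,0.99,0],"dr":[0,0,0],"hand":0.3},{"offset":[0,0.98,0],"dr":[0,0,0],"hand":0.3},{"offset":[0,0,0],"dr":[0,0,0],"hand":0.3},{"offset":[0,0,0],"dr":[0,0,0],"hand":0.3}]' 25
python3 - <<'E'
from h import *
for c in("scene","top"):
    w=np.load(f"{c}W.npy").reshape(-1,3); q=w[(w[:,0]>.34)&(w[:,0]<.535)&(w[:,1]>.1)&(w[:,1]<.215)&(w[:,2]>.06)]
    print(c,len(q),q.min(0) if len(q) else "",q.max(0) if len(q) else "")
E
```

```text
time: 39.6
tcp_pos: [0.4353, 0.1622, 0.2718]
tcp_rot: [0.705, 0.709, -0.0, 0.0]
wrist_force: [-0.2, -0.2, 0.1]
opening: 0.0569
grip_force: 0.0
scene 14 [0.52064487 0.10051875 0.06064633] [0.53489902 0.21368446 0.0843491 ]
top 20 [0.52007221 0.10032361 0.06046876] [0.53482458 0.21484105 0.08774867]
```

```bash
python3 -m creep '[{"offset":[0.01,0.07,-1],"dr":[0,0,0],"hand":0.3},{"offset":[0,0,-1],"dr":[0,0,0],"hand":0.3},{"offset":[0,0,-1],"dr":[0,0,0],"hand":0.3},{"offset":[0,0,-1],"dr":[0,0,0],"hand":0.3},{"offset":[0,0,-1],"dr":[0,0,0],"hand":0.3},{"offset":[0,0,-1],"dr":[0,0,0],"hand":0.3},{"offset":[0,0,-0.65],"dr":[0,0,0],"hand":0.3},{"offset":[0,0,0],"dr":[0,0,0],"hand":0.3},{"offset":[0,0,0],"dr":[0,0,0],"hand":-1},{"offset":[0,0,0],"dr":[0,0,0],"hand":-1},{"offset":[0,0,0],"dr":[0,0,0],"hand":-1},{"offset":[0,0,0],"dr":[0,0,0],"hand":-1},{"offset":[0,0,0],"dr":[0,0,0],"hand":-1}]' 35
```

```text
time: 41.22
tcp_pos: [0.4365, 0.1664, 0.0068]
tcp_rot: [0.705, 0.709, 0.001, 0.001]
wrist_force: [0.8, -1.7, 7.5]
opening: 0.0261
grip_force: 35.0
```

```bash
python3 -m creep '[{"offset":[0,0,1],"dr":[0,0,0],"hand":-1},{"offset":[0,0,1],"dr":[0,0,0],"hand":-1},{"offset":[0,0,1],"dr":[0,0,0],"hand":-1},{"offset":[0,0,0.5],"dr":[0,0,0],"hand":-1},{"offset":[0.44,0.72,0],"dr":[0,0,0.25],"hand":-1},{"offset":[0.44,0.72,0],"dr":[0,0,0.25],"hand":-1},{"offset":[0.44,0.72,0],"dr":[0,0,0.25],"hand":-1},{"offset":[0.44,0.72,0],"dr":[0,0,0.25],"hand":-1},{"offset":[0.44,0.72,0],"dr":[0,0,0.25],"hand":-1},{"offset":[0.44,0.72,0],"dr":[0,0,0.25],"hand":-1},{"offset":[0.44,0.72,0],"dr":[0,0,0],"hand":-1},{"offset":[0.42,0.72,0],"dr":[0,0,0],"hand":-1},{"offset":[0,0,-0.5],"dr":[0,0,0],"hand":-1},{"offset":[0,0,0],"dr":[0,0,0],"hand":-1},{"offset":[0,0,0],"dr":[0,0,0],"hand":-1}]' 35
python3 - <<'E'
from h import *
np.set_printoptions(precision=4,suppress=True)
print(manip.sense()["tcp_pos"])
im,W=cloud("scene"); w=W.reshape(-1,3)
# held handpiece: points with z between .10 and .16 near cradle, dark
q=w[(w[:,0]>.53)&(w[:,0]<.63)&(w[:,1]>.28)&(w[:,1]<.53)&(w[:,2]>.095)&(w[:,2]<.145)]
print(len(q),np.percentile(q,[1,99],axis=0))
for y0 in np.arange(.28,.52,.02):
    s=q[(q[:,1]>y0)&(q[:,1]<y0+.02)]
    if len(s)>3: print(round(y0,2),len(s),np.percentile(s[:,0],[5,50,95]),np.percentile(s[:,2],[5,95]))
E
```

```text
time: 43.1
tcp_pos: [0.5748, 0.3954, 0.1254]
tcp_rot: [0.648, 0.762, -0.001, -0.0]
wrist_force: [0.2, 0.2, -2.5]
opening: 0.0256
grip_force: 35.0
[0.5748 0.3954 0.1254]
300 [[0.5523 0.3213 0.1235]
 [0.5942 0.4866 0.1448]]
0.32 66 [0.5695 0.5778 0.5939] [0.1256 0.144 ]
0.34 44 [0.5679 0.573  0.5828] [0.1271 0.1446]
0.36 49 [0.5591 0.5687 0.5823] [0.1269 0.1441]
0.38 55 [0.5521 0.5587 0.5904] [0.1276 0.1445]
0.4 22 [0.5547 0.5601 0.589 ] [0.1298 0.1433]
0.42 30 [0.5564 0.5599 0.5639] [0.1279 0.1424]
0.44 20 [0.5573 0.5597 0.5629] [0.1318 0.1409]
0.46 4 [0.5595 0.5621 0.5637] [0.1319 0.1362]
0.48 9 [0.5566 0.5609 0.5655] [0.1289 0.1385]
```

```bash
python3 -m creep '[{"offset":[0.035,0.06,-0.8],"dr":[0,0,0],"hand":-1},{"offset":[0,0,-0.8],"dr":[0,0,0],"hand":-1},{"offset":[0,0,-0.4],"dr":[0,0,0],"hand":-1},{"offset":[0,0,-0.2],"dr":[0,0,0],"hand":-1},{"offset":[0,0,-0.13],"dr":[0,0,0],"hand":-1},{"offset":[0,0,0],"dr":[0,0,0],"hand":-1}]' 35
```

```text
time: 43.9
tcp_pos: [0.5773, 0.3991, 0.0333]
tcp_rot: [0.647, 0.762, 0.0, 0.0]
wrist_force: [-0.0, 0.4, -1.4]
opening: 0.0255
grip_force: 35.0
```

```bash
python3 -m creep '[{"offset":[0,0,-0.04],"dr":[0,0,0],"hand":-1},{"offset":[0,0,-0.03],"dr":[0,0,0],"hand":-1},{"offset":[0,0,0],"dr":[0,0,0],"hand":-1}]' 35
```

```text
time: 44.28
tcp_pos: [0.5773, 0.3992, 0.0307]
tcp_rot: [0.647, 0.762, 0.0, 0.0]
wrist_force: [-0.1, -0.8, 2.5]
opening: 0.0257
grip_force: 35.0
```

```bash
python3 -m creep '[{"offset":[0,0,0],"dr":[0,0,0],"hand":0},{"offset":[0,0,0],"dr":[0,0,0],"hand":0},{"offset":[0,0,0],"dr":[0,0,0],"hand":0},{"offset":[0,0,0.5],"dr":[0,0,0],"hand":0},{"offset":[0,0,1],"dr":[0,0,0],"hand":0},{"offset":[0,0,1],"dr":[0,0,0],"hand":0},{"offset":[0,0,1],"dr":[0,0,0],"hand":0},{"offset":[0,0,1],"dr":[0,0,0],"hand":0},{"offset":[0,0,1],"dr":[0,0,0],"hand":0},{"offset":[-1,-1,0],"dr":[0,0,0],"hand":0},{"offset":[-1,-1,0],"dr":[0,0,0],"hand":0},{"offset":[-1,-1,0],"dr":[0,0,0],"hand":0},{"offset":[-1,-1,0],"dr":[0,0,0],"hand":0},{"offset":[-0.5,-1,0],"dr":[0,0,0],"hand":0},{"offset":[0,-1,0],"dr":[0,0,0],"hand":0},{"offset":[0,-1,0],"dr":[0,0,0],"hand":0},{"offset":[0,-1,0],"dr":[0,0,0],"hand":0},{"offset":[0,-1,0],"dr":[0,0,0],"hand":0},{"offset":[0,0,0],"dr":[0,0,0],"hand":0}]' 35
python3 - <<'E'
from ov import *
from fitbox import fitbox
np.set_printoptions(precision=4,suppress=True)
im={}
for c in("scene","top"):
    im[c],W=cloud(c); w=W.reshape(-1,3)
    q=w[(w[:,0]>.53)&(w[:,0]<.63)&(w[:,1]>.31)&(w[:,1]<.51)&(w[:,2]>.036)&(w[:,2]<.08)]; print(c,"hp",len(q),np.percentile(q,[2,50,98],axis=0).tolist(),np.linalg.lstsq(np.c_[q[:,1]-.4,np.ones(len(q))],q[:,2],rcond=None)[0] if len(q)>5 else "")
    try: p,e,_=fitbox(im,[c],[.589,.248,-.035,.02]); print("box",p,e)
    except Exception as x: print(x)
a=np.hstack([draw(im["scene"],"scene",[],[.56,.36,.03],50,400),draw(im["top"],"top",[],[.56,.36,.03],50,400)])
b=np.zeros((200,800,3),np.uint8); b[:,:200]=draw(im["scene"],"scene",[],[.577,-.356,.02],28,200); b[:,200:400]=draw(im["top"],"top",[],[.577,-.356,.02],28,200);b[:,400:600]=draw(im["scene"],"scene",[],[.48,.555,.02],28,200)
cv2.imwrite("pics/final.png",np.vstack([a,b]))
E
```

```text
time: 46.65
tcp_pos: [0.3971, 0.0372, 0.2511]
tcp_rot: [0.649, 0.761, 0.001, 0.001]
wrist_force: [0.0, -0.3, 0.5]
opening: 0.0439
grip_force: 0.0
scene hp 342 [[0.5592336732036393, 0.32690813723602197, 0.036892939290993285], [0.573153763750516, 0.3880269493428882, 0.047142537813563846], [0.5904632137402572, 0.4814937012114163, 0.05482904740687866]] [-0.0156  0.0464]
box [ 0.5857  0.248  -0.0506  0.0021] 0.37777270479016856
top hp 337 [[0.5598140993594112, 0.33109237450701895, 0.03738911505859248], [0.5756613944352534, 0.39601167721124264, 0.04880372023570582], [0.5956574317193649, 0.4696829341460497, 0.05991427947036651]] [-0.03    0.0484]
box [ 0.5911  0.2465 -0.0289 -0.0902] 0.05752779058449875
```

View pics/final.png

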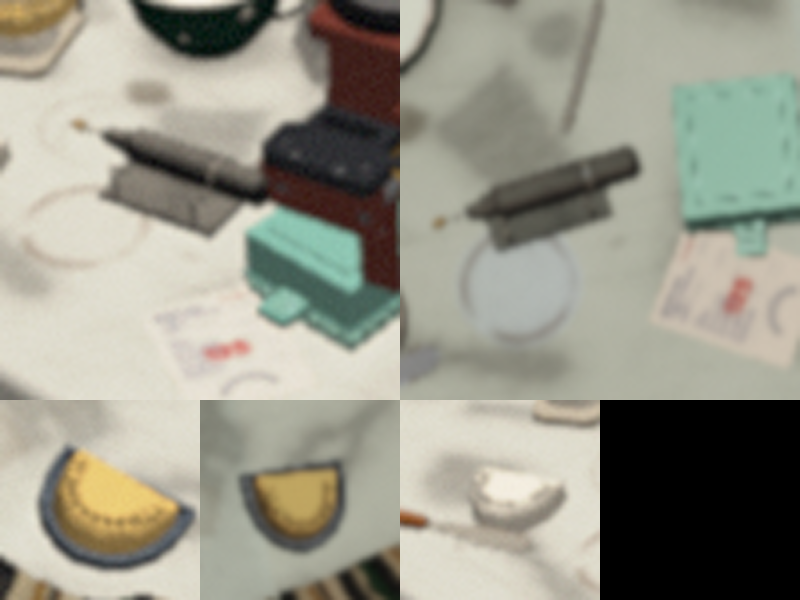

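The last picture shows the handpiece level on both forks, the box shut, the yellow cast inside the tray rim and the white toothed cast where it was. I am handing in.

```bash
python3 -c "
from plant import manip
print(manip.finish_job())"
```

```text
the job is handed in; nothing more can be done
None
```

The job is handed in at about 47 s: the toothless cast and denture are in the mint box with the lid shut, the yellow cast is in the grey tray, the handpiece is level on the cradle, and the white toothed cast was left alone; the denture's seating was checked only by contact height and depth readings, not by picture.

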